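# Turn the heel block and hold the cam clamp at full lift

### The arm

A 7-joint arm with a two-finger parallel gripper is mounted at the origin on the work surface. World frame = base frame: x ahead of the robot, y to its left, z up, the work surface at z = 0. Lengths are in m, angles in degrees, forces in N, time in s.
With the tool pointing down it reaches from about 0.425 to 0.925 m from the base axis. Payload 6.8 kg.
Tool frame: the origin (TCP) lies on the centre line of the jaws, within the pads' length; the fingertips stand 14 mm ahead of it and the grasp point (between the pads) lies 5 mm behind it (bot.nose_length is the distance from the TCP to the fingertips, in m); z points along the fingers, y is the direction in which the jaws open and shut (so a half turn about z gives the same grasp; the last joint's range is limited). The gripper opens to 85 mm and grips with 20 to 120 N. Pads are 22 mm wide; open, the fingers measure 114 mm over their backs; the gripper's body (76 mm by 85 mm) begins 54 mm behind the grasp point. The pads swing forward as they close: fully open they stand 13 mm farther back than shut.
Start: joints at [60.269, 27.33, 1.283, 89.118, -0.659, 63.558, -4.761], TCP at [0.27, -0.619, 0.209] pointing down, gripper open.
Joint ranges: [-169.35, 169.35], [-19.33, 120.38], [-80.79, 83.38], [13.8, 139.57], [-78.32, 258.32], [9.67, 109.79], [-169.56, 169.56]. Speed limits (degrees/s): [136.94, 136.94, 180, 180, 180, 180, 180].

### API

Orientations are given as a 3x3 rotation matrix whose columns are the frame's x, y, z axes.
In Python, from plant import bot, eyes, ticket gives the robot as it stands. The module is installed in compiled form; this text tells all that it offers.
- The arm moves only by the shell command python3 -m jog 'ROWS'. ROWS is JSON, a list of rows, each a list of 7 numbers: the shift along the tool's x, y, z in m, then the turn, a rotation vector about the tool's x, y, z in rad, then the opening in per cent of the stroke, from 0 (shut) to 100 (fully open). In form: [[x, y, z, ax, ay, az, jaw], ...]. A call has exactly 8 rows; each row is the pose to reach, as a shift and turn from the pose commanded when the call began, along the tool's axes at that moment; what a row does not reach only later rows make up. A row lasts 1/8 s, in which the tool goes at most 62.5 mm and 10.7 degrees, less where a joint would pass 70% of its speed; a pose out of reach is approached as far as the arm can. A call with a gripper value outside its range is refused whole. The fingers move at their own pace and stop on an object; the grip force is fixed at half the most. Time passes only in rows, so rows that repeat a pose let the fingers close, or fill a call up. It gives the time, the measured TCP pose, the force and the opening at its end, in the units of the state.
- bot.get_state(): the state, without advancing time (a new reading comes with each control period).
- eyes.capture(name): name is "scene" or "top" or "wrist"; returns the picture (384x512x3 uint8, blue, green, red); there is no depth.
- eyes.camera_model(name): a dict with "K" (3x3 intrinsics, pixels), "extrinsics" (4x4, takes a point from camera to world coordinates); the wrist camera has in their place "T_tool_cam" (4x4, takes a point from camera to tool coordinates, whose origin is the TCP and whose axes are the flange's). Camera axes: x right, y up, looking along -z (the intrinsics and any distortion apply to the point x, -y, -z); pixel columns grow to the right and rows downward; lengths in m; the calibration is good to about 2 mm. A picture is of the moment at which its call begins: read the wrist's pose just before it. camera_model takes no time and is no camera call.
- ticket.close_job(): hands the job in, once; it reports no verdict.
The state is a dict: "time_s": time; "qpos": joint angles; "dq": joint speeds; "tau": joint torques, N m; "tcp_pos": TCP position; "orientation": TCP orientation; "wrist_force": force on the tool from outside, world axes, zero at the start; "ft_torque": the same for the moment, N m; "opening": opening from 0.0 (shut) to 1.0 (fully open).
Only numpy, scipy, OpenCV 4.12 (cv2) and the standard library are available. Lean on these libraries where they do the work, as an engineer would, in place of code of your own. Each camera call takes 0.05 s, during which the arm holds its last target.

### The job

Lift the wooden heel block out of the open slide-jaw fixture, turn it a quarter turn so that the face with the two dowel holes looks out of the fixture's front (the side towards the robot), and seat it again flat on the bed, square between the jaws and within about a centimetre of the middle of their length. Let go of the block, then swing the cam lever round to its highest lift, where the handle points straight away from the jaws and the slide jaw clamps the block. The lever springs back when let go, so finish while still holding it at that point, and leave the other things on the table where they are.

Things in the scene. Friction and masses are not known exactly. Their poses are not given: they have to be found in the camera images.
- fixture: Steel slide-jaw fixture, fixed to the table. Origin on the table top between the jaws; x out of its back (its front looks along -x, roughly to the robot), y to the sprung jaw, z up. Base plate x -55..55, y -185..80 mm, 20 mm thick. Both jaws span x -30..30 mm, tops at z = 44 mm. Nothing but the block and the lever's grip stands above z = 50 mm.
- bed (a point): Point on top of the fixture's base plate (the bed), 20 mm above the table, in the middle of the jaws' length; axes as the fixture's. The centre of the block's underside ends up about 3 mm to its +y side when clamped. Set the block down about 5 mm to its -y side to have room at both jaws.
- sprung_jaw: Steel jaw at the +y end of the fixture, on stiff springs (3 N/mm). Its origin is the fixture's origin at rest and its face then lies 25 mm to the +y side; the clamped block presses it back by about 3 mm (some 8 N).
- slide_jaw: Steel slide jaw, 60 x 40 x 24 mm, resting on the bed between two greased guide strips at the -y side of the block; origin at the centre of its underside, its face 20 mm to the +y side of it. At the start the gap to the sprung jaw is 60 to 63 mm. Turning the cam pushes it by contact along the fixture's +y; its face ends 22 mm to the -y side of the fixture's origin.
- heel_block: Loose wooden block, 50 x 50 x 70 mm high, about 0.14 kg. Origin: centre of its underside, z up. The holed face is its -x face; a rebate 10 mm deep, 18 mm high runs along that face's top edge. The y faces are plain, 50 mm apart. At the start it stands on the bed, holed face to the sprung jaw; a quarter turn counterclockwise from above makes its axes agree with the fixture's.
- holes (a point): Centre of the heel block's holed face between the two 8 mm dowel holes, 38 mm above its underside.
- cam_angle (a joint): Angle (rad) of the cam lever about an upright axis at x = 0, y = -120 mm of the fixture, growing counterclockwise from above: 0 open stop, 1.25 highest lift (handle along the fixture's -y, straight away from the jaws), 1.9 far stop. Past 1.25 the lift falls again. A spring drives it back to 0: 0.36 N m at 0, 0.74 N m at 1.25.
- cam_lever: The cam lever: a steel eccentric disc, 64 mm across, beside the slide jaw, and its handle; origin on the lever's axis at table height. The handle is a flat steel bar 16 mm wide, 38 to 48 mm above the table, with the upright grip at its end.
- lever_grip (a point): Where to hold the lever: on the axis of its upright round black grip, 20 mm across, 115 mm from the lever's axis; the point is 78 mm above the table. The grip stands free from 48 mm (top of the bar) to 98 mm above the table. Holding it at the highest lift takes about 6 N, getting there somewhat more.
- insoles: Bystander, leave alone: stack of white insoles, 240 x 80 x 30 mm, on the +y side of the fixture; origin at its underside.
- rasp: Bystander, leave alone: rasp with a wooden handle, 230 mm long, 25 mm high, lying behind the fixture; origin at its underside.
- glue_jar: Bystander, leave alone: closed amber jar, 68 mm across, 85 mm high; origin at its underside.
- polish_can: Bystander, leave alone: closed metal can, 72 mm across, 60 mm high; origin at its underside.
- heel_lifts: Bystander, leave alone: stack of black rubber heel pieces, 58 x 62 x 42 mm; origin at its underside.
Mind the look-alikes: they are no part of the job. Of the things shaped like the heel_block, the wooden one is meant.

How it is judged (in metres and radians):
On the way:
1. the block stands on the bed between the jaws, holed face to the front, let go, with the lever still back (x of holes in the frame of fixture below -0.01 m and x of heel_block in the frame of fixture between -0.013 and 0.013 m and y of heel_block in the frame of fixture between -0.014 and 0.008 m and z of heel_block in the frame of fixture below 0.0235 m and angle between heel_block's own z axis and vertical below 0.06 rad and contact force between the fingers and heel_block below 0.3 N and angle between the x axis of heel_block and the x axis of fixture, either way round below 0.15 rad and value of joint cam_angle below 0.5 rad), for 0.2 s.
At the end, for the whole second after the job is handed in: Fingers hold the lever (over 1 N) within 0.15 rad of highest lift (1.25); the slide jaw presses the block over 3 N; the block is flat on the bed (3.5 mm), holes to the front, square within 0.06 rad, within 13 mm of the jaws' middle, not touched by the fingers (x of holes in the frame of fixture below -0.01 m and x of heel_block in the frame of fixture between -0.013 and 0.013 m and y of heel_block in the frame of fixture between -0.014 and 0.008 m and z of heel_block in the frame of fixture below 0.0235 m and angle between heel_block's own z axis and vertical below 0.06 rad and contact force between the fingers and heel_block below 0.3 N and angle between the x axis of heel_block and the x axis of fixture, either way round below 0.06 rad and value of joint cam_angle between 1.1 and 1.4 rad and contact force between slide_jaw and heel_block above 3 N and contact force between the fingers and cam_lever above 1 N and linear speed of heel_block below 0.02 m/s); the arm keeps its last pose, push and grip.
It fails at once if another thing on the table is moved by more than 30 mm (distance of any of insoles, rasp, glue_jar, polish_can, heel_lifts from where it was at the start of the episode above 0.03 m).
It fails at once if the block is tipped over (angle between heel_block's own z axis and vertical above 0.8 rad).
It also fails if it takes over 45 s, if anything falls off the work surface, if the arm or the gripper's body presses on something with over 40 N, if the wrist force passes 120 N, or if a joint passes its speed limit or range.

## Working session

There is one attempt and no reset: what is moved stays moved. The work goes in short steps, Python scripts to look and compute and a shell command to move; the robot and the scene stay as the last step left them, time stands still between calls to the robot, and variables do not carry over. Pictures are saved under pics/ and viewed, and the job is handed in when it is done.

```bash
mkdir -p pics; python3 - <<'E'
from plant import bot, eyes
import cv2, numpy as np
s=bot.get_state()
for k,v in s.items(): print(k,np.round(v,4).tolist() if not isinstance(v,float) else v)
for n in ("scene","top"):
    im=eyes.capture(n); cv2.imwrite(f"pics/{n}0.png",im)
    m=eyes.camera_model(n); print(n,{k:np.round(v,4).tolist() if hasattr(v,'__len__') and not isinstance(v,str) else v for k,v in m.items()})
m=eyes.camera_model("wrist");print({k:np.round(v,4).tolist() if hasattr(v,'__len__') and not isinstance(v,str) else v for k,v in m.items()})
print(bot.nose_length)
E
```

```text
time_s 0.0
qpos [60.2688, 27.3769, 1.2791, 89.1797, -0.6581, 63.5567, -4.7629]
dq [0.086, -0.0048, -0.0401, -0.0427, 0.0748, 0.007, 0.0494]
tau [-0.0011, -59.6448, 1.6081, -28.1202, 0.0127, 0.0093, -0.0]
tcp_pos [0.2693, -0.6183, 0.2084]
orientation [[0.9168, 0.3994, -0.0009], [0.3994, -0.9168, 0.0016], [-0.0001, -0.0018, -1.0]]
wrist_force [0.3906, -0.1306, 0.2905]
ft_torque [0.036, -0.0665, 0.0498]
opening 0.9996038011251722
scene {'K': [[499.1989, 0.0, 253.5176], [0.0, 499.1989, 185.863], [0.0, 0.0, 1.0]], 'extrinsics': [[-0.1414, -0.7423, 0.6549, 1.4322], [0.9899, -0.1115, 0.0874, 0.0931], [0.0081, 0.6607, 0.7506, 1.0704], [0.0, 0.0, 0.0, 1.0]]}
top {'K': [[350.9621, 0.0, 251.8285], [0.0, 350.9621, 191.7114], [0.0, 0.0, 1.0]], 'extrinsics': [[0.0002, 0.995, -0.0994, 0.4968], [-0.9999, -0.001, -0.0117, -0.0291], [-0.0118, 0.0994, 0.995, 0.9874], [0.0, 0.0, 0.0, 1.0]]}
{'K': [[281.5341, 0.0, 252.1469], [0.0, 281.5341, 190.3139], [0.0, 0.0, 1.0]], 'T_tool_cam': [[0.0009, 0.9474, 0.3202, 0.0813], [1.0, -0.0011, 0.0004, -0.0], [0.0007, 0.3202, -0.9474, -0.1646], [0.0, 0.0, 0.0, 1.0]]}
0.014
```

View pics/scene0.png

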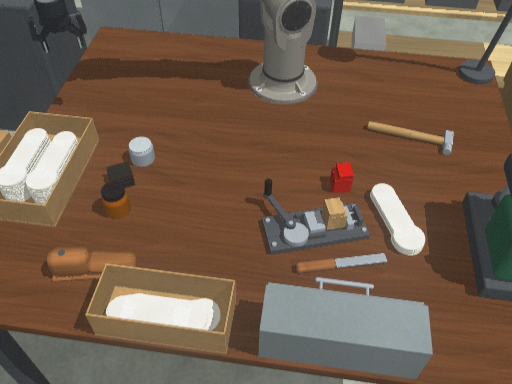

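View pics/top0.png

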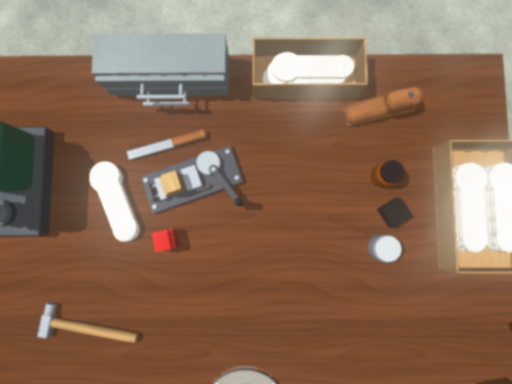

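The scene view shows the fixture at about (315,228) and the top view shows it at about (192,179). Candidates for the heel block:
- **Wooden block in the jaws:** scene (335,212), top (170,183).
- **Red block of the same shape:** scene (342,177), top (164,240). This is the look-alike.
- **Black heel lifts:** scene (120,175).

I choose the wooden one and will check it in a close crop.

```bash
python3 - <<'E'
import cv2
a=cv2.imread("pics/scene0.png")[165:260,250:380]; cv2.imwrite("pics/sc_crop.png",cv2.resize(a,None,fx=6,fy=6,interpolation=cv2.INTER_CUBIC))
a=cv2.imread("pics/top0.png")[135:225,130:255]; cv2.imwrite("pics/top_crop.png",cv2.resize(a,None,fx=6,fy=6,interpolation=cv2.INTER_CUBIC))
E
```

```text
(no output)
```

View pics/sc_crop.png

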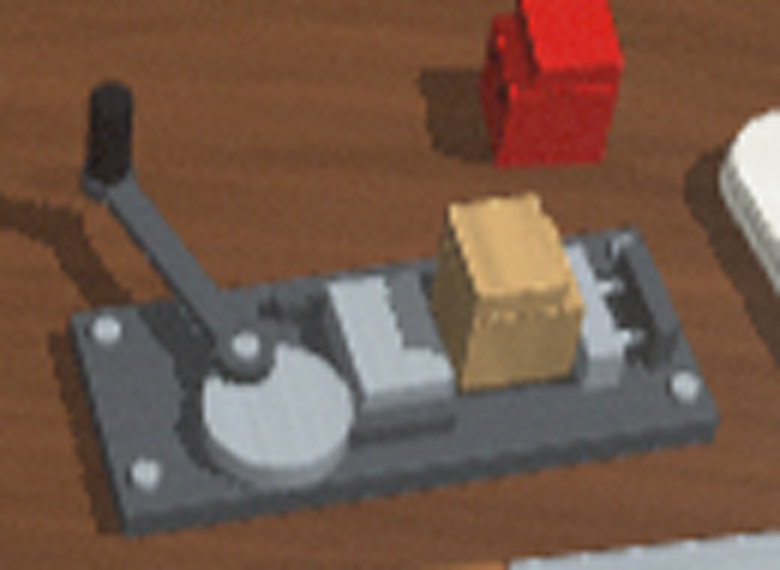

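View pics/top_crop.png

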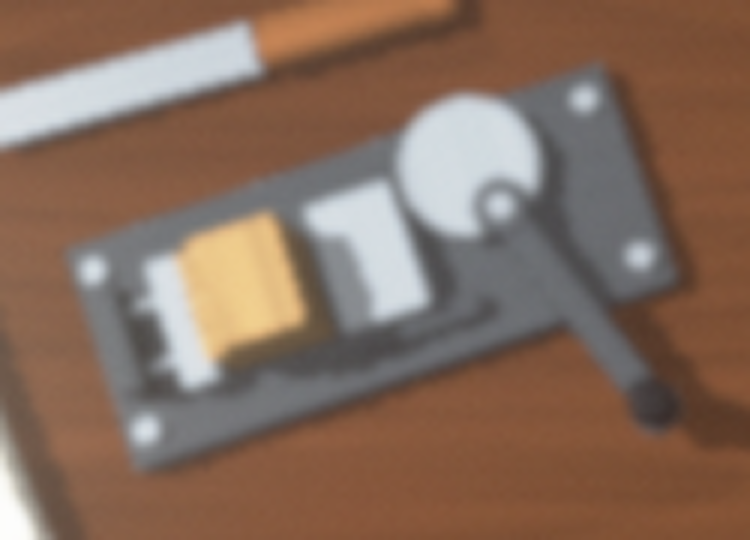

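The close crop shows the wooden block between the jaws and the red one standing free on the table, so wood it is. The plate corners in the top crop are at (68,250), (600,65), (682,282) and (140,468). Next I compute the fixture pose.

```bash
cat > h.py <<'E'
import numpy as np, cv2
from scipy.optimize import least_squares
from plant import bot, eyes
def ray(name,uv,pose=None):
    m=eyes.camera_model(name); K=np.array(m["K"])
    if name=="wrist":
        T=np.array(m["T_tool_cam"]); W=np.eye(4); W[:3,:3]=pose[1]; W[:3,3]=pose[0]; E=W@T
    else: E=np.array(m["extrinsics"])
    u,v=uv; d=np.array([(u-K[0,2])/K[0,0],-(v-K[1,2])/K[1,1],-1.])
    return E[:3,3],E[:3,:3]@d
def onplane(name,uv,z,pose=None):
    o,d=ray(name,uv,pose); return o+d*(z-o[2])/d[2]
def project(name,P,pose=None):
    m=eyes.camera_model(name); K=np.array(m["K"])
    if name=="wrist":
        W=np.eye(4); W[:3,:3]=pose[1]; W[:3,3]=pose[0]; E=W@np.array(m["T_tool_cam"])
    else: E=np.array(m["extrinsics"])
    p=(np.atleast_2d(P)-E[:3,3])@E[:3,:3]
    return np.c_[K[0,2]+K[0,0]*p[:,0]/-p[:,2], K[1,2]+K[1,1]*p[:,1]/p[:,2]]
def fit2d(loc,W):
    "x,y,yaw of frame from local->world 2d"
    loc=np.array(loc)[:,:2];W=np.array(W)[:,:2]
    A=loc-loc.mean(0);B=W-W.mean(0)
    th=np.arctan2((A[:,0]*B[:,1]-A[:,1]*B[:,0]).sum(),(A*B).sum())
    R=np.array([[np.cos(th),-np.sin(th)],[np.sin(th),np.cos(th)]])
    t=W.mean(0)-R@loc.mean(0); res=W-(loc@R.T+t)
    return t,th,res
E
python3 - <<'E'
from h import *
loc=[(.055,.08),(.055,-.185),(-.055,-.185),(-.055,.08)]
c=np.array([(68,250),(600,65),(682,282),(140,468)])/6+[130,135]-[.4,.4]
t,th,r=fit2d(loc,[onplane("top",p,.02) for p in c]); print("top",t,np.degrees(th)); print(np.round(r*1000,1))
c=np.array([(120,520),(75,315)])/6+[250,165]-[.4,.4]
c=np.array([(718,422),(127,515),(72,312),(637,228)])/6+[250,165]-[.4,.4]
t2,th2,r=fit2d(loc,[onplane("scene",p,.02) for p in c]); print("scene",t2,np.degrees(th2)); print(np.round(r*1000,1))
for n,s,uv,o in(("top",6,(655,405),(130,135)),("scene",6,(110,92),(250,165))):
    P=onplane(n,np.array(uv)/s+o-.4,.098); print("grip",P)
R=lambda th:np.array([[np.cos(th),-np.sin(th)],[np.sin(th),np.cos(th)]])
tm=(t+t2)/2
print("axis",tm+R(th)@[0,-.12])
for uv in [(180,240),(268,212),(305,325),(218,365)]:
    P=onplane("top",np.array(uv)/6+[130,135]-.4,.09); print("top corner in fixture",R(th).T@(P[:2]-t),P)
E
```

```text
top [0.61226501 0.19911995] 19.36053456995393
[[-0.5 -0.8]
 [-1.3  1.9]
 [ 0.  -0.3]
 [ 1.9 -0.8]]
scene [0.61208737 0.1990596 ] 19.0924569194919
[[ 0.7 -1.9]
 [-0.9  2.1]
 [-0.3  1.2]
 [ 0.5 -1.4]]
grip [0.5591598  0.01452248 0.098     ]
grip [0.55762453 0.01432109 0.098     ]
axis [0.65195755 0.08587563]
top corner in fixture [0.02494188 0.01377234] [0.63123077 0.22038199 0.09      ]
top corner in fixture [ 0.02387503 -0.02594541] [0.64339114 0.18255656 0.09      ]
top corner in fixture [-0.0281253  -0.02572833] [0.59425939 0.16552267 0.09      ]
top corner in fixture [-0.03208614  0.01495601] [0.57703521 0.20259329 0.09      ]
```

```bash
cat >> h.py <<'E'
from scipy.spatial.transform import Rotation as Ro
F=np.array([.6122,.1991]); TH=np.radians(19.22)
R2=lambda th:np.array([[np.cos(th),-np.sin(th)],[np.sin(th),np.cos(th)]])
def f2w(x,y,z): p=F+R2(TH)@[x,y]; return np.array([p[0],p[1],z])
def w2f(P): return np.r_[R2(TH).T@(np.asarray(P)[:2]-F),P[2]]
def go(P,yaw_y_fix=None,yawdeg=None):
    "shift/turn in tool axes to world P with tool y at yaw (deg, rel. fixture x)"
    s=bot.get_state(); Rt=np.array(s["orientation"]); p=np.array(s["tcp_pos"])
    sh=Rt.T@(np.asarray(P)-p)
    out="shift %s"%np.round(sh,4)
    if yaw_y_fix is not None:
        a=TH+np.radians(yaw_y_fix); y=np.array([np.cos(a),np.sin(a),0]); z=np.array([0,0,-1.])
        G=np.c_[np.cross(y,z),y,z]; out+=" turn %s"%np.round(Ro.from_matrix(Rt.T@G).as_rotvec(),4)
    print(out)
def st():
    s=bot.get_state(); Rt=np.array(s["orientation"]); p=np.array(s["tcp_pos"])
    print("t %.2f"%s["time_s"],"tcp",np.round(p,4),"fix",np.round(w2f(p)*1000,1),"yaw_y_fix %.2f"%np.degrees(np.arctan2(Rt[1,1],Rt[0,1])-TH),"z",np.round(Rt[:,2],3),"F",np.round(s["wrist_force"],1),"open %.3f"%s["opening"],"q",np.round(s["qpos"],0))
E
python3 - <<'E'
from h import *
st(); go(f2w(-.002,0,.19),0)
E
```

```text
t 0.10 tcp [ 0.2693 -0.6184  0.2085] fix [-592.9 -659.   208.5] yaw_y_fix -85.68 z [-0.001  0.001 -1.   ] F [-0.4  0.5 -0. ] open 1.002 q [60. 27.  1. 89. -1. 64. -5.]
shift [ 0.6388 -0.6126  0.0194] turn [-1.4000e-03 -1.1000e-03 -1.4955e+00]
```

```bash
python3 -m jog '[[0.04,-0.038,0,0,0,-0.093,100],[0.08,-0.077,0,0,0,-0.187,100],[0.12,-0.115,0,0,0,-0.28,100],[0.16,-0.153,0,0,0,-0.374,100],[0.2,-0.191,0,0,0,-0.467,100],[0.24,-0.23,0,0,0,-0.561,100],[0.28,-0.268,0,0,0,-0.654,100],[0.32,-0.306,0,0,0,-0.748,100]]'; python3 - <<'E'
from h import *
st(); go(f2w(-.002,0,.19),0)
E
```

```text
time_s: 1.1
tcp_pos: [0.441, -0.2088, 0.2093]
orientation: [[0.398, 0.917, -0.0], [0.917, -0.398, -0.0], [-0.0, -0.0, -1.0]]
wrist_force: [1.0, -0.1, -0.5]
opening: 0.998
t 1.10 tcp [ 0.441  -0.2088  0.2093] fix [-296.  -328.8  209.3] yaw_y_fix -42.66 z [-0. -0. -1.] F [ 1.  -0.1 -0.5] open 0.998 q [ 35.  11. -19. 113.   4.  57.  -9.]
shift [ 0.441  -0.0067  0.0193] turn [-1.000e-04  1.000e-04 -7.446e-01]
```

```bash
python3 -m jog '[[0.056,-0.001,0.002,0,0,-0.093,100],[0.112,-0.002,0.005,0,0,-0.187,100],[0.168,-0.003,0.007,0,0,-0.28,100],[0.224,-0.004,0.01,0,0,-0.374,100],[0.28,-0.005,0.012,0,0,-0.467,100],[0.336,-0.006,0.015,0,0,-0.561,100],[0.392,-0.007,0.018,0,0,-0.654,100],[0.441,-0.007,0.019,0,0,-0.745,100]]'; python3 - <<'E'
from h import *
st(); s=bot.get_state()
im=eyes.capture("wrist"); cv2.imwrite("pics/w1.png",im)
np.savez("w1.npz",p=s["tcp_pos"],R=s["orientation"])
cv2.imwrite("pics/w1x.png",cv2.resize(im,(800,600),interpolation=cv2.INTER_CUBIC))
E
```

```text
time_s: 2.1
tcp_pos: [0.6111, 0.1983, 0.1897]
orientation: [[-0.33, 0.944, -0.001], [0.944, 0.33, -0.0], [0.0, -0.001, -1.0]]
wrist_force: [-0.2, -0.3, 0.2]
opening: 1.0
t 2.10 tcp [0.6111 0.1983 0.1897] fix [ -1.3  -0.4 189.7] yaw_y_fix 0.06 z [-0.001 -0.    -1.   ] F [-0.2 -0.3  0.2] open 1.000 q [  1.  29. -34.  93.  18.  63. -19.]
```

View pics/w1x.png

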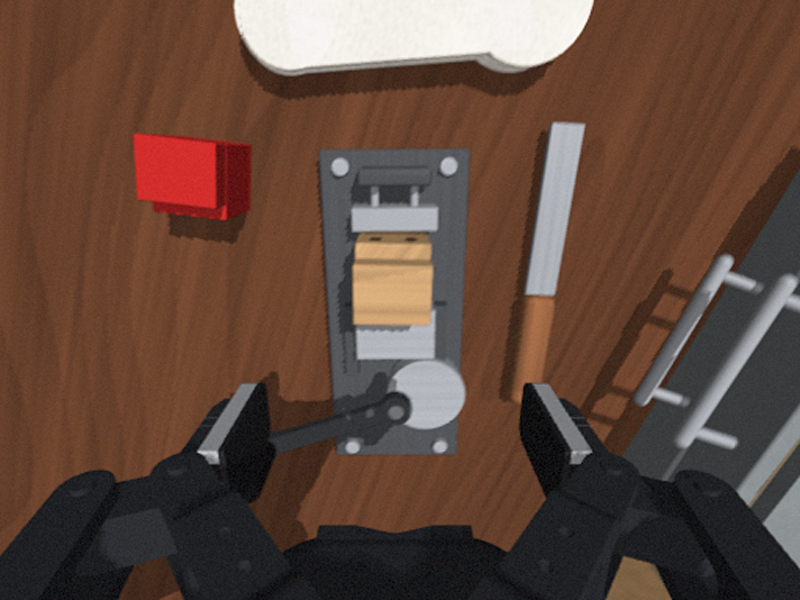

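The wrist view shows the wooden block at (393,290), its rebate and holed face towards the sprung jaw at (395,218). The fixture plate runs from (320,150) to (455,455). I enlarge it to refine.

```bash
python3 - <<'E'
import cv2
a=cv2.imread("pics/w1.png")[90:225,195:310]; cv2.imwrite("pics/w1c.png",cv2.resize(a,None,fx=4.4,fy=4.4,interpolation=cv2.INTER_CUBIC))
a=cv2.imread("pics/w1.png")[215:300,195:310]; cv2.imwrite("pics/w1d.png",cv2.resize(a,None,fx=6,fy=6,interpolation=cv2.INTER_CUBIC))
E
```

```text
(no output)
```

View pics/w1c.png

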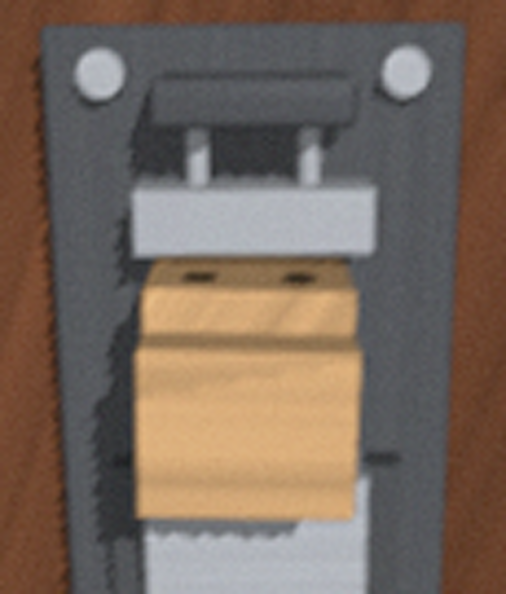

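View pics/w1d.png

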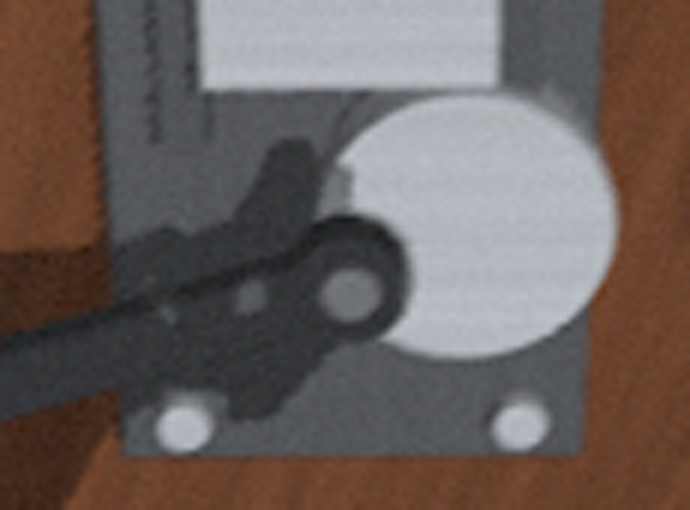

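```bash
python3 - <<'E'
from h import *
d=np.load("w1.npz"); pose=(d["p"],d["R"])
A=lambda uv:np.array(uv)/4.4+[195,90]-.4
B=lambda uv:np.array(uv)/6+[195,215]-.4
loc=[(-.055,.08),(.055,.08),(-.055,-.185),(.055,-.185)]
W=[onplane("wrist",p,.02,pose) for p in (A((42,28)),A((465,25)),B((122,457)),B((582,455)))]
t,th,r=fit2d(loc,W); print(t,np.degrees(th)); print(np.round(r*1000,1))
for l,uv in(("jawL",(133,252)),("jawR",(375,252))): print(l,np.round(w2f(onplane("wrist",A(uv),.044,pose))*1000,1))
for uv in((136,350),(361,350),(355,518),(137,518)): print("blk",np.round(w2f(onplane("wrist",A(uv),.09,pose))*1000,1))
print("slide face? top corners z44",[np.round(w2f(onplane("wrist",B(u),.044,pose))*1000,1) for u in((200,88),(500,88))])
E
```

```text
[0.60929587 0.2010181 ] 19.673005428568413
[[ 1.2 -0.6]
 [-0.5 -1.2]
 [ 0.1  1. ]
 [-0.8  0.8]]
jawL [-32.8  28.   44. ]
jawR [28.  28.2 44. ]
blk [-28.3  14.4  90. ]
blk [21.1 14.5 90. ]
blk [ 20.9 -25.2  90. ]
blk [-29.2 -25.3  90. ]
slide face? top corners z44 [array([-32. , -72.8,  44. ]), array([ 29. , -72.6,  44. ])]
```

Wrist and fixed cameras differ by about 3 mm (fixture at (.609,.201) against (.612,.199)), so I use the mean. Relative to the fixture the block sits at x ≈ -2, y ≈ -3 mm.

```bash
sed -i 's/^F=.*/F=np.array([.6108,.2001]); TH=np.radians(19.42)/' h.py; python3 - <<'E'
from h import *
st(); go(f2w(-.0018,-.0035,.068),0)
E
```

```text
t 2.15 tcp [0.6117 0.206  0.1899] fix [  2.8   5.3 189.9] yaw_y_fix 0.42 z [ 0.     0.006 -1.   ] F [1.9 5.  0.9] open 1.002 q [  1.  29. -34.  93.  18.  63. -19.]
shift [-0.0094 -0.005   0.1219] turn [ 0.0024 -0.0056  0.0073]
```

The arm was still settling (the TCP moved 7 mm in 0.05 s), so I let it rest and measure again.

```bash
python3 -m jog '[[0,0,0,0,0,0,100],[0,0,0,0,0,0,100],[0,0,0,0,0,0,100],[0,0,0,0,0,0,100],[0,0,0,0,0,0,100],[0,0,0,0,0,0,100],[0,0,0,0,0,0,100],[0,0,0,0,0,0,100]]' >/dev/null; python3 - <<'E'
from h import *
st(); s=bot.get_state()
im=eyes.capture("wrist"); cv2.imwrite("pics/w2.png",im)
np.savez("w2.npz",p=s["tcp_pos"],R=s["orientation"]); st()
a=im[90:225,195:310]; cv2.imwrite("pics/w2c.png",cv2.resize(a,None,fx=4.4,fy=4.4,interpolation=cv2.INTER_CUBIC))
a=im[215:300,195:310]; cv2.imwrite("pics/w2d.png",cv2.resize(a,None,fx=6,fy=6,interpolation=cv2.INTER_CUBIC))
E
```

```text
t 3.15 tcp [0.6109 0.1964 0.1904] fix [ -1.1  -3.5 190.4] yaw_y_fix -0.34 z [-0. -0. -1.] F [-0.1  0.1  0.1] open 1.002 q [  1.  29. -34.  93.  18.  63. -19.]
t 3.20 tcp [0.6109 0.1964 0.1904] fix [ -1.1  -3.5 190.4] yaw_y_fix -0.34 z [-0.  0. -1.] F [-0.1 -0.   0. ] open 0.996 q [  1.  29. -34.  93.  18.  63. -19.]
```

View pics/w2c.png

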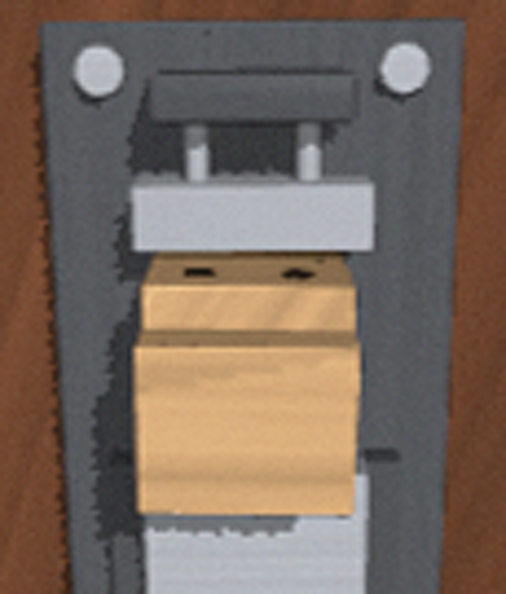

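View pics/w2d.png

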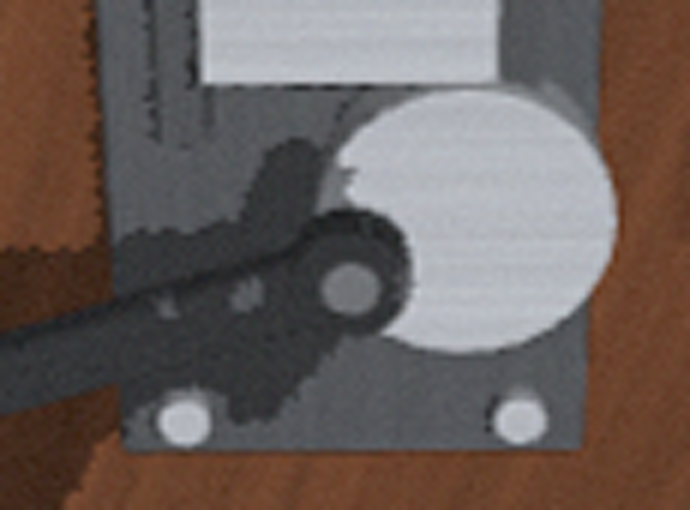

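The settled view looks much like the first: plate corners at (42,24), (465,22), (123,451) and (581,449), and block top at (136,345) to (355,514).

```bash
python3 - <<'E'
from h import *
d=np.load("w2.npz"); pose=(d["p"],d["R"])
A=lambda uv:np.array(uv)/4.4+[195,90]-.4
B=lambda uv:np.array(uv)/6+[195,215]-.4
loc=[(-.055,.08),(.055,.08),(-.055,-.185),(.055,-.185)]
W=[onplane("wrist",p,.02,pose) for p in (A((42,24)),A((465,22)),B((123,451)),B((581,449)))]
t,th,r=fit2d(loc,W); print(t,np.degrees(th)); print(np.round(r*1000,1))
import h; h.F=t; h.TH=th
for l,uv in(("jawL",(133,249)),("jawR",(374,249))): print(l,np.round(w2f(onplane("wrist",A(uv),.044,pose))*1000,1))
for uv in((135,345),(359,345),(354,514),(137,514)): print("blk",np.round(w2f(onplane("wrist",A(uv),.09,pose))*1000,1))
print("slide rear z44",[np.round(w2f(onplane("wrist",B(u),.044,pose))*1000,1) for u in((202,82),(499,82))])
E
```

```text
[0.60900507 0.20013626] 19.460792750669228
[[ 1.1 -0.7]
 [-0.4 -1.4]
 [ 0.2  1.3]
 [-1.   0.8]]
jawL [-30.6  25.1  44. ]
jawR [30.  24.8 44. ]
blk [-26.4  11.8  90. ]
blk [22.8 11.6 90. ]
blk [ 22.6 -28.4  90. ]
blk [-27.4 -28.1  90. ]
slide rear z44 [array([-30.1, -75.3,  44. ]), array([ 30.3, -75.6,  44. ])]
```

```bash
sed -i 's/^F=.*/F=np.array([.6105,.1997]); TH=np.radians(19.35)/' h.py; python3 - <<'E'
from h import *
st(); go(f2w(-.002,-.0033,.068),0)
E
```

```text
t 3.20 tcp [0.6109 0.1964 0.1904] fix [ -0.7  -3.2 190.4] yaw_y_fix -0.27 z [-0.  0. -1.] F [-0.1 -0.   0. ] open 0.996 q [  1.  29. -34.  93.  18.  63. -19.]
shift [-1.000e-04 -1.300e-03  1.224e-01] turn [-0.     -0.     -0.0046]
```

```bash
python3 -m jog '[[0,-0.001,0.03,0,0,-0.004,100],[0,-0.001,0.065,0,0,-0.005,100],[0,-0.001,0.1,0,0,-0.005,100],[0,-0.001,0.122,0,0,-0.005,100],[0,-0.001,0.122,0,0,-0.005,100],[0,-0.001,0.122,0,0,-0.005,0],[0,-0.001,0.122,0,0,-0.005,0],[0,-0.001,0.122,0,0,-0.005,0]]'; python3 - <<'E'
from h import *
st()
E
```

```text
time_s: 4.2
tcp_pos: [0.6106, 0.1963, 0.0694]
orientation: [[-0.331, 0.943, 0.002], [0.943, 0.331, 0.0], [-0.0, 0.002, -1.0]]
wrist_force: [0.7, 0.3, -0.5]
opening: 0.382
t 4.20 tcp [0.6106 0.1963 0.0694] fix [-1.  -3.3 69.4] yaw_y_fix 0.01 z [ 0.002  0.    -1.   ] F [ 0.7  0.3 -0.5] open 0.382 q [ -1.  36. -31.  99.  23.  51. -23.]
```

The opening of 0.38 is less than the roughly 0.59 expected for 50 mm. I hold for one call and look before lifting.

```bash
python3 -m jog '[[0,0,0,0,0,0,0],[0,0,0,0,0,0,0],[0,0,0,0,0,0,0],[0,0,0,0,0,0,0],[0,0,0,0,0,0,0],[0,0,0,0,0,0,0],[0,0,0,0,0,0,0],[0,0,0,0,0,0,0]]' >/dev/null;  python3 - <<'E'
from h import *
st(); im=eyes.capture("wrist"); cv2.imwrite("pics/w3.png",cv2.resize(im,(800,600),interpolation=cv2.INTER_CUBIC))
a=eyes.capture("scene")[165:260,250:380]; cv2.imwrite("pics/sc3.png",cv2.resize(a,None,fx=6,fy=6,interpolation=cv2.INTER_CUBIC))
E
```

```text
t 5.20 tcp [0.61   0.1961 0.0684] fix [-1.6 -3.3 68.4] yaw_y_fix 0.02 z [ 0.  0. -1.] F [ 0.1  0.6 -0.1] open 0.001 q [ -1.  36. -31.  99.  23.  51. -23.]
```

View pics/w3.png

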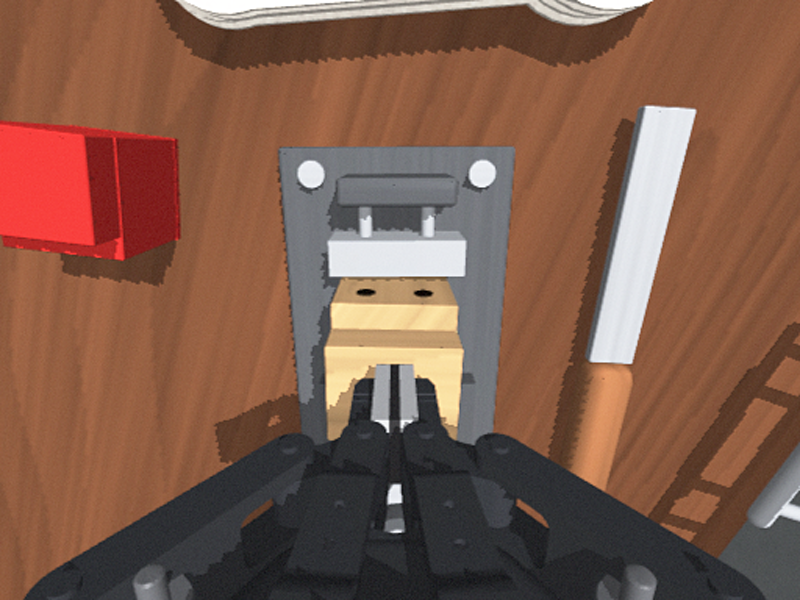

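View pics/sc3.png

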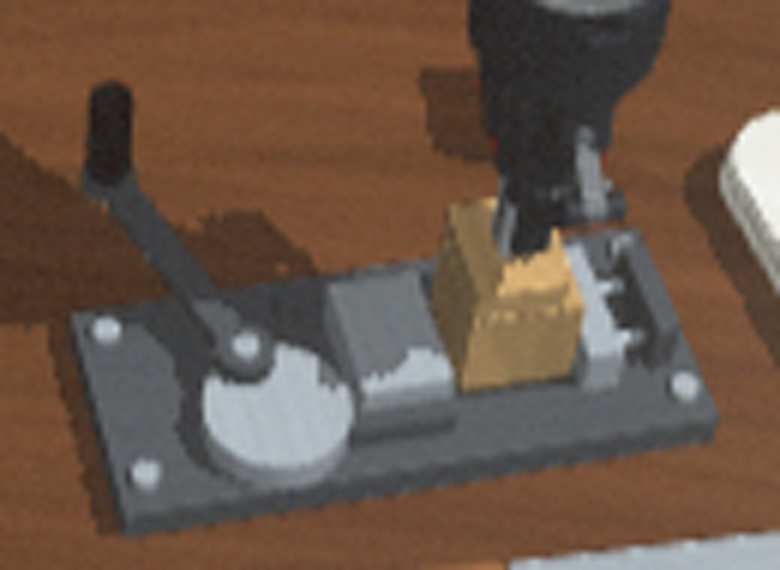

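The gripper closed above the block: the tips appear over its top, and the block still stands untouched. I compare where the fingertips ought to appear with where they do.

```bash
python3 - <<'E'
from h import *
s=bot.get_state(); p=np.array(s["tcp_pos"]);R=np.array(s["orientation"]); print(p)
for h in(.014,0,-.01,-.02,-.03,-.04):
    q=[project("wrist",p+R@[x,0,h],(p,R))[0]*1.5625 for x in(.011,0,-.011)]
    c=project("scene",p+R@[0,0,h])[0]
    print(h,np.round(q,0).tolist(),"scene crop",np.round((c-[250,165])*6))
E
python3 - <<'E'
import cv2
a=cv2.imread('pics/w3.png')[300:600,230:560]; cv2.imwrite('pics/w3c.png',cv2.resize(a,None,fx=1.9,fy=1.9,interpolation=cv2.INTER_CUBIC))
E
```

```text
[0.60998236 0.19599902 0.06837908]
0.014 [[396.0, 322.0], [396.0, 345.0], [396.0, 367.0]] scene crop [508. 293.]
0 [[396.0, 334.0], [396.0, 359.0], [396.0, 382.0]] scene crop [512. 273.]
-0.01 [[397.0, 345.0], [396.0, 370.0], [396.0, 395.0]] scene crop [515. 258.]
-0.02 [[397.0, 356.0], [397.0, 383.0], [397.0, 409.0]] scene crop [518. 243.]
-0.03 [[397.0, 369.0], [397.0, 397.0], [397.0, 424.0]] scene crop [521. 228.]
-0.04 [[397.0, 384.0], [397.0, 414.0], [397.0, 442.0]] scene crop [524. 213.]
```

View pics/w3c.png

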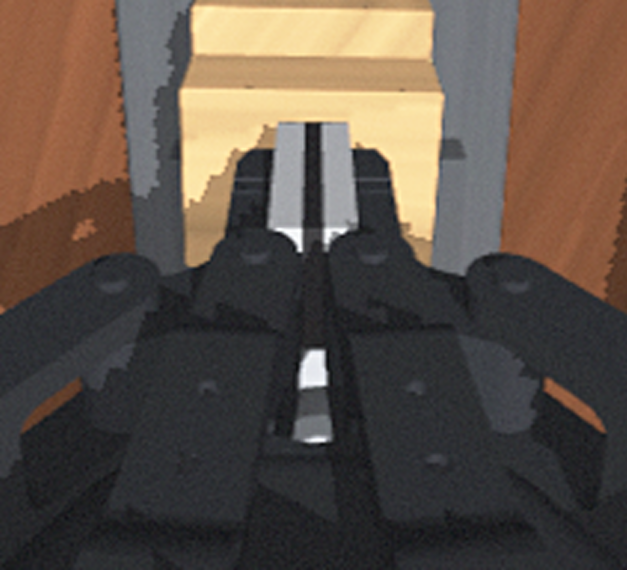

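The wrist view puts the shut tips about 26 mm behind the reported TCP, where they should be 14 mm ahead of it. That suggests the reported TCP lies about 40 mm beyond the true one. I check that against the scene view.

```bash
python3 - <<'E'
from h import *
im=eyes.capture("scene"); cv2.imwrite("pics/sc4raw.png",im)
a=im[175:235,310:370]; cv2.imwrite("pics/sc4.png",cv2.resize(a,None,fx=10,fy=10,interpolation=cv2.INTER_CUBIC))
s=bot.get_state(); p=np.array(s["tcp_pos"]);R=np.array(s["orientation"])
for h in(.014,-.026,-.03):
    for x in(.011,-.011): print(h,x,np.round((project("scene",p+R@[x,0,h])[0]-[310,175])*10))
E
```

```text
0.014 0.011 [287. 382.]
0.014 -0.011 [205. 395.]
-0.026 0.011 [308. 284.]
-0.026 -0.011 [225. 297.]
-0.03 0.011 [311. 274.]
-0.03 -0.011 [227. 287.]
```

View pics/sc4.png

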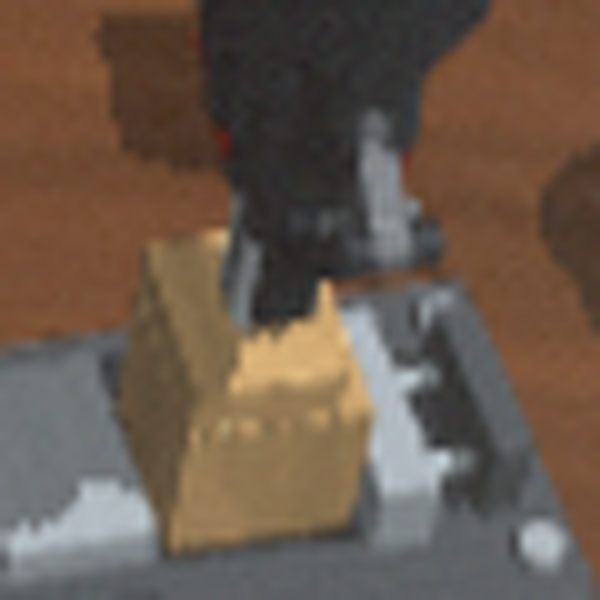

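Both views agree: the tips really are about 40 mm higher than reported, along tool z only. True z is reported z plus 0.040, so I open and go about 40 mm lower.

```bash
python3 -m jog '[[0,0,-0.012,0,0,0,100],[0,0,-0.012,0,0,0,100],[0,0,-0.012,0,0,0,100],[0,0,-0.012,0,0,0,100],[0,0,-0.012,0,0,0,100],[0,0,-0.012,0,0,0,100],[0,0,0.01,0,0,0,100],[0,0,0.025,0,0,0,100]]'; python3 - <<'E'
from h import *
st(); s=bot.get_state(); p,R=np.array(s["tcp_pos"]),np.array(s["orientation"]); im=eyes.capture("wrist"); cv2.imwrite("pics/w5.png",cv2.resize(im,(800,600),interpolation=cv2.INTER_CUBIC)); st()
E
```

```text
time_s: 6.35
tcp_pos: [0.6091, 0.1954, 0.0413]
orientation: [[-0.332, 0.943, -0.002], [0.943, 0.332, -0.001], [-0.0, -0.002, -1.0]]
wrist_force: [0.5, 1.0, -0.6]
opening: 1.0
t 6.35 tcp [0.6091 0.1954 0.0413] fix [-2.7 -3.6 41.3] yaw_y_fix 0.01 z [-0.002 -0.001 -1.   ] F [ 0.5  1.  -0.6] open 1.000 q [ -2.  38. -30. 100.  24.  49. -24.]
t 6.40 tcp [0.6079 0.195  0.0393] fix [-4.1 -3.6 39.3] yaw_y_fix 0.03 z [-0.005 -0.002 -1.   ] F [-0.5  0.1 -1.6] open 0.998 q [ -2.  38. -30. 100.  24.  49. -24.]
```

View pics/w5.png

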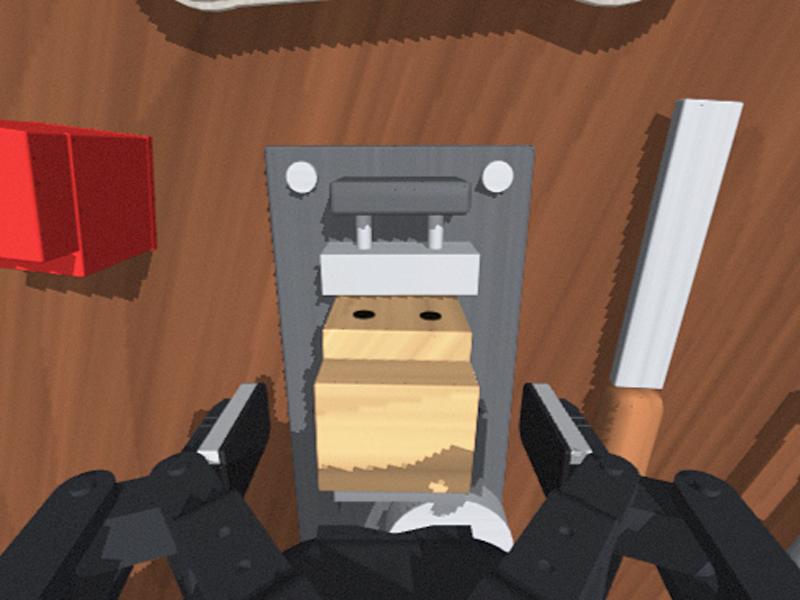

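The fingers straddle the wooden block evenly, with pads at (240,415) and (550,415) and the block centred at u ≈ 397. I go down 14 mm more and close.

```bash
python3 -m jog '[[0,0,0.007,0,0,0,100],[0,0,0.014,0,0,0,100],[0,0,0.014,0,0,0,100],[0,0,0.014,0,0,0,0],[0,0,0.014,0,0,0,0],[0,0,0.014,0,0,0,0],[0,0,0.014,0,0,0,0],[0,0,0.014,0,0,0,0]]'; python3 - <<'E'
from h import *
st(); im=eyes.capture("wrist"); cv2.imwrite("pics/w6.png",cv2.resize(im,(800,600),interpolation=cv2.INTER_CUBIC)); st()
a=eyes.capture("scene")[175:235,310:370]; cv2.imwrite("pics/sc6.png",cv2.resize(a,None,fx=10,fy=10,interpolation=cv2.INTER_CUBIC))
E
```

```text
time_s: 7.4
tcp_pos: [0.6105, 0.1963, 0.03]
orientation: [[-0.332, 0.943, 0.001], [0.943, 0.332, 0.0], [0.0, 0.001, -1.0]]
wrist_force: [0.4, -0.8, 5.9]
opening: 0.579
t 7.40 tcp [0.6105 0.1963 0.03  ] fix [-1.1 -3.2 30. ] yaw_y_fix 0.01 z [ 0.001  0.    -1.   ] F [ 0.4 -0.8  5.9] open 0.579 q [ -2.  39. -30. 100.  25.  48. -24.]
t 7.45 tcp [0.6105 0.1963 0.0301] fix [-1.1 -3.2 30.1] yaw_y_fix 0.01 z [ 0.001  0.    -1.   ] F [-0.5  0.   6.1] open 0.579 q [ -2.  39. -30. 100.  25.  48. -24.]
```

View pics/w6.png

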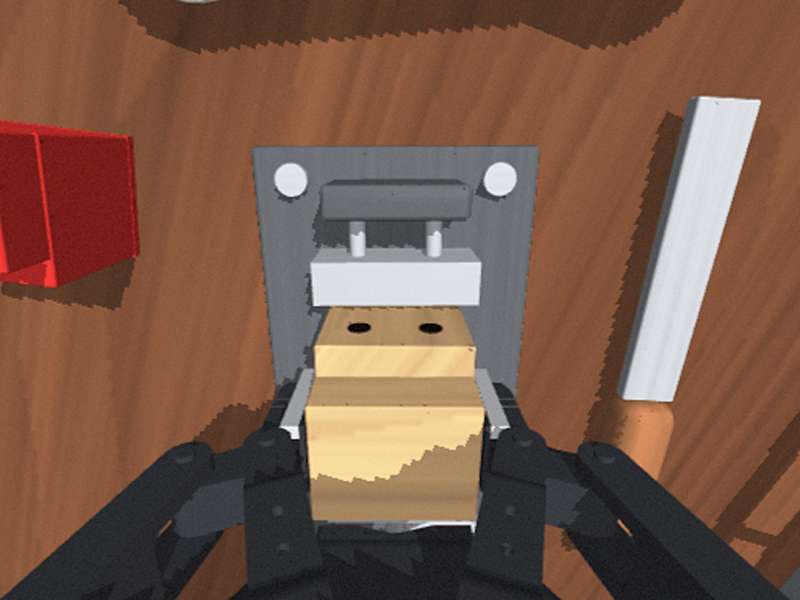

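View pics/sc6.png

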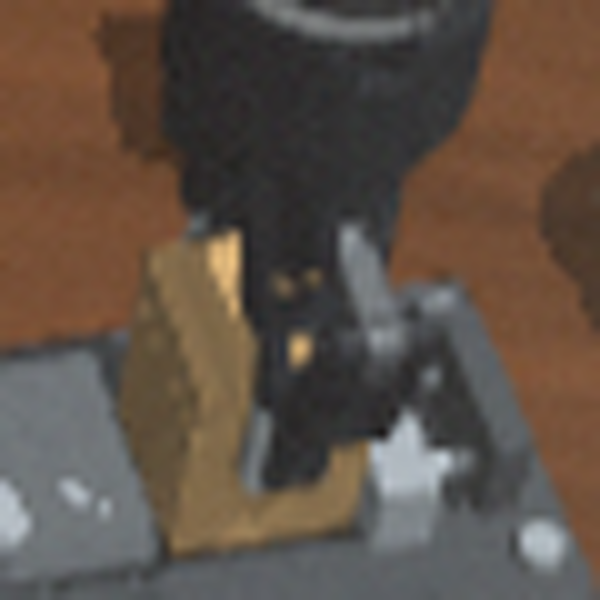

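The block is gripped (opening 0.579, about 49 mm), with tips near z ≈ 0.056, clear above the jaw tops. I lift it and begin the turn.

```bash
python3 -m jog '[[0,0,-0.015,0,0,0,0],[0,0,-0.035,0,0,0,0],[0,0,-0.055,0,0,0,0],[0,0,-0.06,0,0,-0.1,0],[0,0,-0.06,0,0,-0.27,0],[0,0,-0.06,0,0,-0.44,0],[0,0,-0.06,0,0,-0.61,0],[0,0,-0.06,0,0,-0.78,0]]'; python3 - <<'E'
from h import *
st(); go(f2w(-.001,-.0052,.09),90)
E
```

```text
time_s: 8.5
tcp_pos: [0.6104, 0.1959, 0.0908]
orientation: [[-0.902, 0.433, 0.001], [0.433, 0.902, -0.0], [-0.001, 0.0, -1.0]]
wrist_force: [-0.5, 0.2, -0.5]
opening: 0.575
t 8.50 tcp [0.6104 0.1959 0.0908] fix [-1.3 -3.5 90.8] yaw_y_fix 45.01 z [ 0.001 -0.    -1.   ] F [-0.5  0.2 -0.5] open 0.575 q [  6.  38. -42.  98.  30.  56.  17.]
shift [-0.0014 -0.0009  0.0008] turn [-0.      0.0012 -0.7852]
```

```bash
python3 -m jog '[[0,0,0,0,0,-0.16,0],[0,0,0,0,0,-0.32,0],[0,0,0,0,0,-0.48,0],[-0.001,-0.001,0,0,0,-0.64,0],[-0.001,-0.001,0,0,0,-0.75,0],[-0.001,-0.001,0,0,0,-0.785,0],[-0.001,-0.001,0,0,0,-0.785,0],[-0.001,-0.001,0,0,0,-0.785,0]]'; python3 - <<'E'
from h import *
st(); s=bot.get_state(); np.savez("w7.npz",p=s["tcp_pos"],R=s["orientation"]); im=eyes.capture("wrist"); cv2.imwrite("pics/w7raw.png",im); cv2.imwrite("pics/w7.png",cv2.resize(im,(800,600),interpolation=cv2.INTER_CUBIC)); st()
im=eyes.capture("top"); cv2.imwrite("pics/t7raw.png",im); a=eyes.capture("scene"); cv2.imwrite("pics/sc7raw.png",a); a=a[165:260,250:380]; cv2.imwrite("pics/sc7.png",cv2.resize(a,None,fx=6,fy=6,interpolation=cv2.INTER_CUBIC))
E
```

```text
time_s: 9.5
tcp_pos: [0.6105, 0.1947, 0.0897]
orientation: [[-0.946, -0.325, 0.0], [-0.325, 0.946, -0.0], [-0.0, -0.0, -1.0]]
wrist_force: [-0.2, -0.4, -0.6]
opening: 0.578
t 9.50 tcp [0.6105 0.1947 0.0897] fix [-1.6 -4.7 89.7] yaw_y_fix 89.61 z [ 0. -0. -1.] F [-0.2 -0.4 -0.6] open 0.578 q [ 12.  42. -52.  97.  37.  60.  57.]
t 9.55 tcp [0.6105 0.1947 0.0896] fix [-1.6 -4.7 89.6] yaw_y_fix 89.63 z [ 0. -0. -1.] F [-0.3 -0.1 -1.7] open 0.577 q [ 12.  42. -52.  97.  37.  60.  57.]
```

View pics/w7.png

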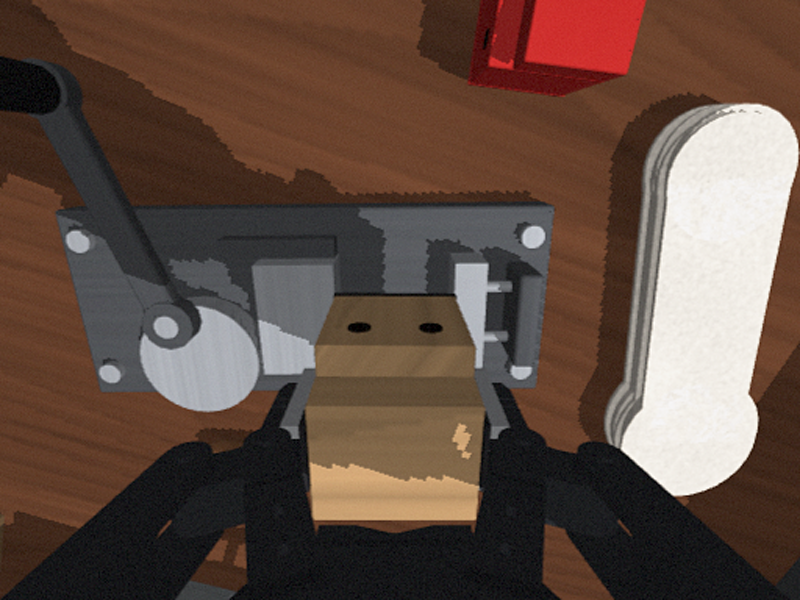

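View pics/sc7.png

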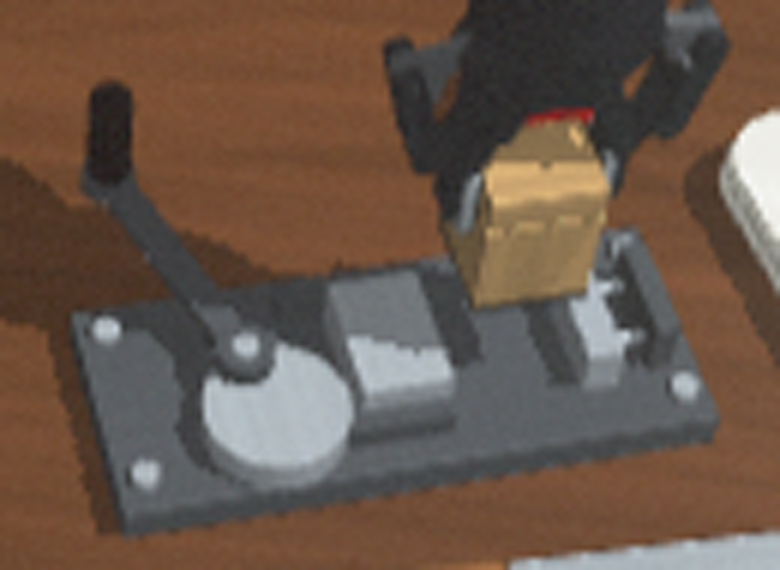

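The block now faces front, with the holes in the wrist view at (359,327) and (431,328) looking towards the robot side. I compute block against jaws inside this one picture.

```bash
python3 - <<'E'
from h import *
import h
a=cv2.imread("pics/w7raw.png"); 
cv2.imwrite("pics/w7c.png",cv2.resize(a[120:345,25:365],None,fx=2.3,fy=2.3,interpolation=cv2.INTER_CUBIC))
d=np.load("w7.npz"); pose=(d["p"],d["R"]); zt=d["p"][2]+.060
for uv in((306,406),(484,406),(477,520),(312,520)):
    P=onplane("wrist",np.array(uv)/1.5625,zt,pose); print("blk tool",np.round((P-d["p"])@d["R"]*1000,1))
E
```

```text
blk tool [ 16.7 -24.  -60. ]
blk tool [ 16.7  24.7 -60. ]
blk tool [-23.   25.2 -60. ]
blk tool [-23.  -24.7 -60. ]
```

View pics/w7c.png

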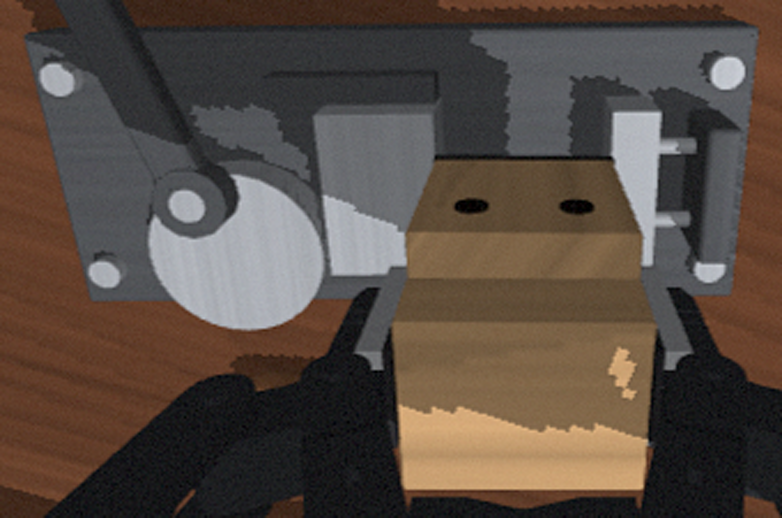

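```bash
python3 - <<'E'
from h import *
d=np.load("w7.npz"); pose=(d["p"],d["R"])
A=lambda uv:np.array(uv)/2.3+[25,120]-.3
loc=[(-.055,-.185),(-.055,.08),(.055,.08),(.055,-.185)]
W=[onplane("wrist",A(p),.02,pose) for p in((29,37),(757,29),(733,294),(93,299))]
t,th,r=fit2d(loc,W); print(t,np.degrees(th),np.round(r*1000,1).tolist())
import h; h.F=t;h.TH=th
print("tcp in this fixture",np.round(w2f(d["p"])*1000,1), "tool y rel", np.degrees(np.arctan2(d["R"][1,1],d["R"][0,1])-th))
for n,uv in(("sprung face front",(612,112)),("sprung rear front",(660,110)),("sprung rear back",(654,265)),("slide rear front",(315,114)),("slide rear back",(331,275)),("slide face front",(437,110))):
    print(n,np.round(w2f(onplane("wrist",A(uv),.044,pose))*1000,1))
E
```

```text
[0.60813848 0.20084171] 19.597353435603775 [[0.8, 2.5], [2.2, -1.7], [-0.9, -1.3], [-2.1, 0.6]]
tcp in this fixture [ 0.2 -6.6 89.7] tool y rel 89.36323579743076
sprung face front [-29.7  23.5  44. ]
sprung rear front [-30.2  39.5  44. ]
sprung rear back [27.5 40.7 44. ]
slide rear front [-30.  -75.7  44. ]
slide rear back [ 30.3 -76.7  44. ]
slide face front [-31.  -34.9  44. ]
```

In the picture's own frame the block is within 0.6 mm of the gap's middle and 2 mm of the jaws' middle, and square to about 0.5°. I trim the turn by -0.009 and lower it.

```bash
python3 -m jog '[[0,0,0.015,0,0,-0.009,0],[0,0,0.03,0,0,-0.009,0],[0,0,0.042,0,0,-0.009,0],[0,0,0.05,0,0,-0.009,0],[0,0,0.055,0,0,-0.009,0],[0,0,0.058,0,0,-0.009,0],[0,0,0.0595,0,0,-0.009,0],[0,0,0.0595,0,0,-0.009,0]]'; python3 - <<'E'
from h import *
st(); s=bot.get_state(); np.savez("w8.npz",p=s["tcp_pos"],R=s["orientation"]); im=eyes.capture("wrist"); cv2.imwrite("pics/w8raw.png",im);cv2.imwrite("pics/w8.png",cv2.resize(im,(800,600),interpolation=cv2.INTER_CUBIC)); st()
a=eyes.capture("scene"); cv2.imwrite("pics/sc8raw.png",a); a=a[165:260,250:380]; cv2.imwrite("pics/sc8.png",cv2.resize(a,None,fx=6,fy=6,interpolation=cv2.INTER_CUBIC))
E
```

```text
time_s: 10.65
tcp_pos: [0.6107, 0.1948, 0.0302]
orientation: [[-0.942, -0.335, 0.001], [-0.335, 0.942, 0.0], [-0.001, 0.0, -1.0]]
wrist_force: [-0.6, -0.1, -0.3]
opening: 0.577
t 10.65 tcp [0.6107 0.1948 0.0302] fix [-1.4 -4.6 30.2] yaw_y_fix 90.20 z [ 0.001  0.    -1.   ] F [-0.6 -0.1 -0.3] open 0.577 q [ 10.  46. -49.  99.  41.  55.  55.]
t 10.70 tcp [0.6106 0.1948 0.0302] fix [-1.5 -4.7 30.2] yaw_y_fix 90.19 z [ 0.  0. -1.] F [-1.  -0.1 -0.6] open 0.583 q [ 10.  46. -49.  99.  41.  55.  55.]
```

View pics/w8.png

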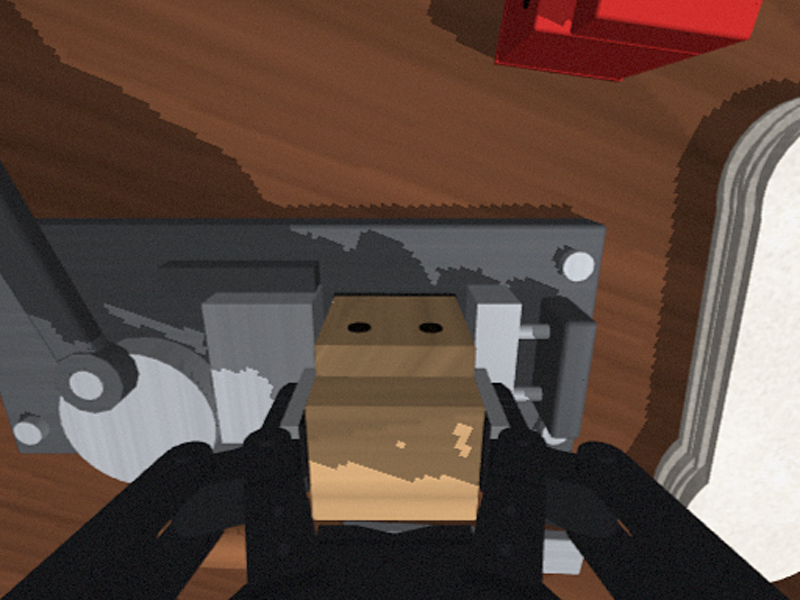

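View pics/sc8.png

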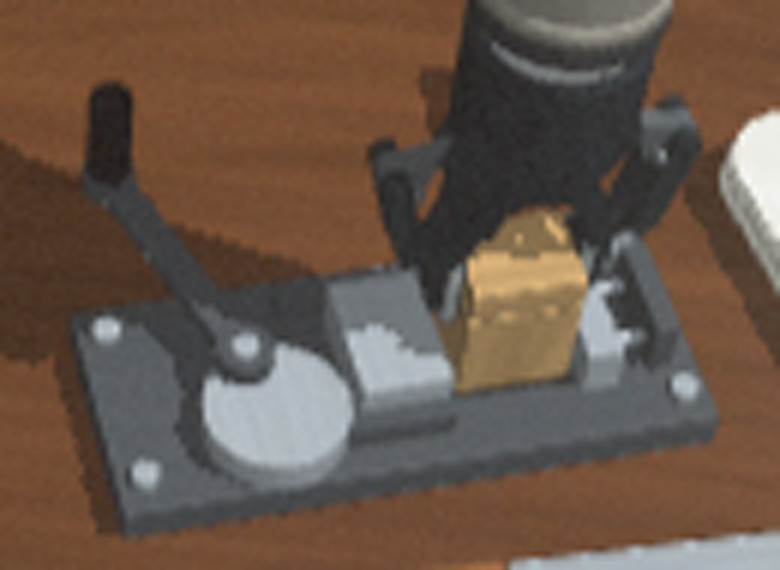

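The block stands between the jaws, seen at (395,400) in the wrist view, with a gap on both sides. The force does not yet show bed contact, so I press 2 mm further and then release.

```bash
python3 -m jog '[[0,0,0.001,0,0,0,0],[0,0,0.002,0,0,0,0],[0,0,0.002,0,0,0,0],[0,0,0.002,0,0,0,0],[0,0,0.002,0,0,0,0],[0,0,0.002,0,0,0,0],[0,0,0.002,0,0,0,0],[0,0,0.002,0,0,0,0]]'; python3 - <<'E'
from h import *
st()
E
```

```text
time_s: 11.75
tcp_pos: [0.6117, 0.1956, 0.03]
orientation: [[-0.942, -0.334, 0.003], [-0.334, 0.942, 0.001], [-0.003, -0.0, -1.0]]
wrist_force: [-0.7, -0.7, 10.3]
opening: 0.571
t 11.75 tcp [0.6117 0.1956 0.03  ] fix [-0.3 -4.2 30. ] yaw_y_fix 90.19 z [ 0.003  0.001 -1.   ] F [-0.7 -0.7 10.3] open 0.571 q [ 10.  46. -49.  99.  41.  55.  54.]
```

There is firm contact with the bed (10 N). I ease off, open, and rise.

```bash
python3 -m jog '[[0,0,-0.001,0,0,0,0],[0,0,-0.001,0,0,0,100],[0,0,-0.001,0,0,0,100],[0,0,-0.001,0,0,0,100],[0,0,-0.001,0,0,0,100],[0,0,-0.03,0,0,0,100],[0,0,-0.07,0,0,0,100],[0,0,-0.09,0,0,0,100]]'; python3 - <<'E'
from h import *
st(); s=bot.get_state(); np.savez("w9.npz",p=s["tcp_pos"],R=s["orientation"]); im=eyes.capture("wrist"); cv2.imwrite("pics/w9raw.png",im);cv2.imwrite("pics/w9.png",cv2.resize(im,(800,600),interpolation=cv2.INTER_CUBIC)); st()
a=eyes.capture("scene"); cv2.imwrite("pics/sc9raw.png",a); a=a[165:260,250:380]; cv2.imwrite("pics/sc9.png",cv2.resize(a,None,fx=6,fy=6,interpolation=cv2.INTER_CUBIC))
E
```

```text
time_s: 12.75
tcp_pos: [0.6112, 0.1954, 0.12]
orientation: [[-0.942, -0.335, 0.002], [-0.335, 0.942, 0.001], [-0.002, 0.0, -1.0]]
wrist_force: [0.9, 0.3, 0.6]
opening: 1.0
t 12.75 tcp [0.6112 0.1954 0.12  ] fix [ -0.8  -4.3 120. ] yaw_y_fix 90.21 z [ 0.002  0.001 -1.   ] F [0.9 0.3 0.6] open 1.000 q [ 13.  40. -53.  96.  35.  62.  59.]
t 12.80 tcp [0.612  0.1959 0.1219] fix [  0.2  -4.1 121.9] yaw_y_fix 90.20 z [ 0.005  0.002 -1.   ] F [0.6 0.9 1. ] open 0.997 q [ 13.  40. -53.  96.  35.  62.  59.]
```

View pics/w9.png

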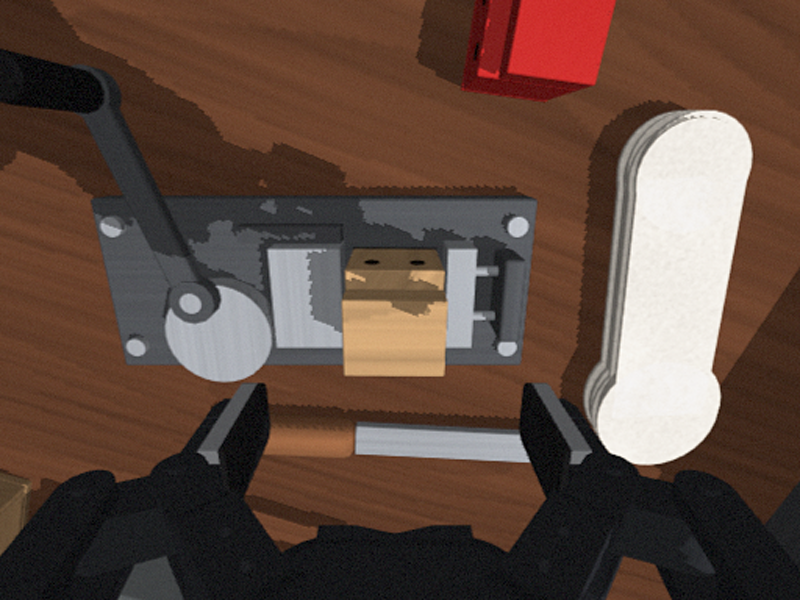

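View pics/sc9.png

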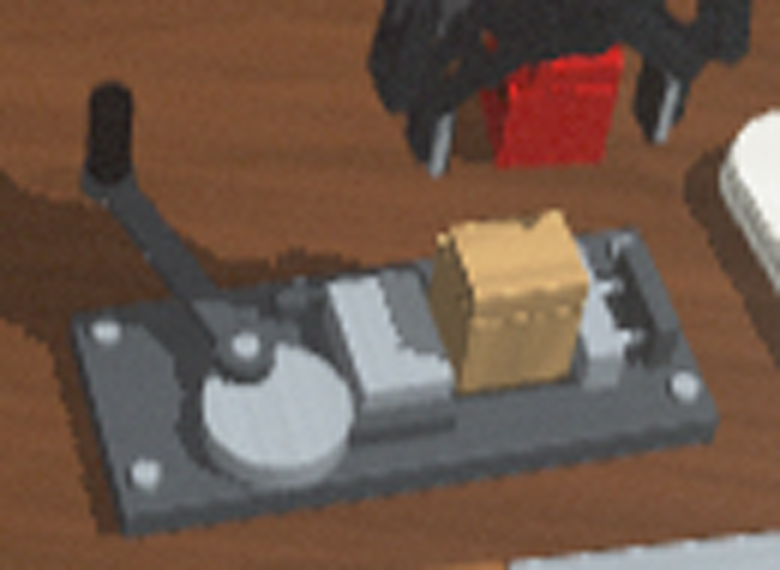

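The block stands let go between the jaws, with its top step at (343–447,303) and a gap to each jaw. Now the lever. I compute the grip target and turn the tool so that the jaws close tangentially with joint 7 well inside its range.

```bash
python3 - <<'E'
from h import *
def grip(c):
    a=np.radians(-90)+(c-1.25); return f2w(.115*np.cos(a),-.12+.115*np.sin(a),.12)
print(grip(0),grip(1.25)); go(grip(0),-71.6)
d=np.load("w9.npz"); pose=(d["p"],d["R"])
for uv in((343,303),(447,303),(444,377),(345,377)): print(np.round(w2f(onplane("wrist",np.array(uv)/1.5625,.09,pose))*1000,1))
E
```

```text
[0.55930701 0.01610486 0.12      ] [ 0.6883644  -0.02202536  0.12      ]
shift [ 0.1093 -0.1515 -0.0004] turn [5.4000e-03 1.0000e-03 2.8237e+00]
[-15.6 -28.1  90. ]
[-15.8  20.7  90. ]
[23.2 20.9 90. ]
[ 23.4 -28.4  90. ]
```

```bash
python3 -m jog '[[0.012,-0.018,0,0,0,0.18,100],[0.028,-0.038,0,0,0,0.36,100],[0.042,-0.058,0,0,0,0.54,100],[0.056,-0.077,0,0,0,0.72,100],[0.07,-0.096,0,0,0,0.9,100],[0.084,-0.115,0,0,0,1.08,100],[0.098,-0.134,0,0,0,1.26,100],[0.11,-0.152,0,0,0,1.44,100]]'; python3 - <<'E'
from h import *
st()
def grip(c):
    a=np.radians(-90)+(c-1.25); return f2w(.115*np.cos(a),-.12+.115*np.sin(a),.12)
go(grip(0),-71.6)
E
```

```text
time_s: 13.85
tcp_pos: [0.5563, 0.0132, 0.1163]
orientation: [[-0.449, 0.894, -0.002], [0.894, 0.449, -0.001], [0.001, -0.002, -1.0]]
wrist_force: [-0.0, 0.2, 1.2]
opening: 1.003
t 13.85 tcp [0.5563 0.0132 0.1163] fix [-113.  -158.   116.3] yaw_y_fix 7.32 z [-0.002 -0.001 -1.   ] F [-0.   0.2  1.2] open 1.003 q [ 21.  27. -36. 108.  20.  51.   1.]
shift [ 0.0012  0.004  -0.0038] turn [-2.5000e-03  1.2000e-03  1.3774e+00]
```

```bash
python3 -m jog '[[0,0,0,0,0,0.2,100],[0.001,0.002,-0.002,0,0,0.37,100],[0.001,0.004,-0.002,0,0,0.55,100],[0.001,0.004,-0.002,0,0,0.73,100],[0.001,0.004,-0.002,0,0,0.91,100],[0.001,0.004,-0.002,0,0,1.09,100],[0.001,0.004,-0.002,0,0,1.25,100],[0.001,0.004,-0.002,0,0,1.377,100]]'; python3 -m jog '[[0,0,0,0,0,0,100],[0,0,0,0,0,0,100],[0,0,0,0,0,0,100],[0,0,0,0,0,0,100],[0,0,0,0,0,0,100],[0,0,0,0,0,0,100],[0,0,0,0,0,0,100],[0,0,0,0,0,0,100]]' >/dev/null; python3 - <<'E'
from h import *
st(); s=bot.get_state(); np.savez("w10.npz",p=s["tcp_pos"],R=s["orientation"]); im=eyes.capture("wrist"); cv2.imwrite("pics/w10raw.png",im);cv2.imwrite("pics/w10.png",cv2.resize(im,(800,600),interpolation=cv2.INTER_CUBIC)); st()
E
```

```text
time_s: 14.85
tcp_pos: [0.5597, 0.0168, 0.1183]
orientation: [[0.789, 0.614, -0.003], [0.614, -0.789, -0.001], [-0.003, -0.001, -1.0]]
wrist_force: [-0.5, -0.3, 0.5]
opening: 1.003
t 15.85 tcp [0.5608 0.0174 0.1199] fix [-107.3 -155.6  119.9] yaw_y_fix -71.20 z [ 0. -0. -1.] F [ 0.3  0.2 -0.6] open 0.998 q [  7.  24. -19. 109.  10.  49. -69.]
t 15.90 tcp [0.5608 0.0174 0.1199] fix [-107.3 -155.5  119.9] yaw_y_fix -71.20 z [ 0. -0. -1.] F [-0.3  0.   0.5] open 1.002 q [  7.  24. -19. 109.  10.  49. -69.]
```

View pics/w10.png

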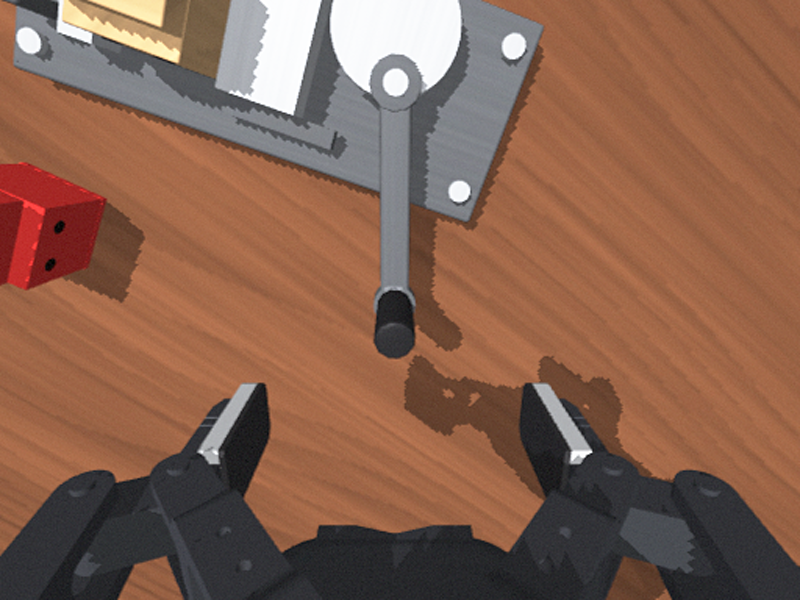

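The lever grip (top at about (395,340)) is centred between the fingers. I compute its offset.

```bash
python3 - <<'E'
from h import *
d=np.load("w10.npz"); pose=(d["p"],d["R"])
for uv,z in (((395,340),.098),((396,82),.05)):
    P=onplane("wrist",np.array(uv)/1.5625,z,pose); print(P,"tool",np.round((P-d["p"])@d["R"]*1000,1))
E
```

```text
[0.55889946 0.01575455 0.098     ] tool [-2.5  0.1 21.9]
[0.64907146 0.0861209  0.05      ] tool [111.9   0.5  69.9]
```

```bash
python3 -m jog '[[-0.003,0,0.02,0,0,0,100],[-0.003,0,0.045,0,0,0,100],[-0.003,0,0.07,0,0,0,100],[-0.003,0,0.085,0,0,0,100],[-0.003,0,0.091,0,0,0,100],[-0.003,0,0.091,0,0,0,100],[-0.003,0,0.091,0,0,0,60],[-0.003,0,0.091,0,0,0,40]]'; python3 - <<'E'
from h import *
st(); s=bot.get_state(); im=eyes.capture("wrist"); cv2.imwrite("pics/w11.png",cv2.resize(im,(800,600),interpolation=cv2.INTER_CUBIC)); st()
E
```

```text
time_s: 16.9
tcp_pos: [0.559, 0.0156, 0.0296]
orientation: [[0.786, 0.618, 0.001], [0.618, -0.786, 0.0], [0.001, 0.001, -1.0]]
wrist_force: [0.1, 0.5, -0.4]
opening: 0.605
t 16.90 tcp [0.559  0.0156 0.0296] fix [-109.6 -156.7   29.6] yaw_y_fix -71.21 z [ 0.001  0.    -1.   ] F [ 0.1  0.5 -0.4] open 0.605 q [  5.  31. -17. 112.  14.  39. -72.]
t 16.95 tcp [0.5588 0.0155 0.0295] fix [-109.8 -156.6   29.5] yaw_y_fix -71.21 z [ 0.001  0.    -1.   ] F [ 0.3 -0.4  0. ] open 0.514 q [  5.  31. -17. 112.  14.  39. -72.]
```

View pics/w11.png

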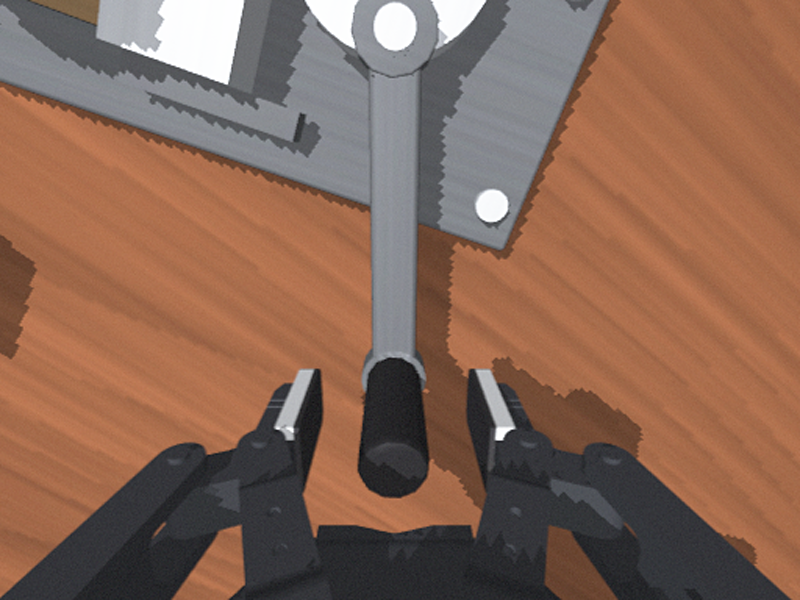

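The grip stands centred between the pads at (393,425), so I close on it.

```bash
python3 -m jog '[[0,0,0,0,0,0,0],[0,0,0,0,0,0,0],[0,0,0,0,0,0,0],[0,0,0,0,0,0,0],[0,0,0,0,0,0,0],[0,0,0,0,0,0,0],[0,0,0,0,0,0,0],[0,0,0,0,0,0,0]]'>/dev/null; python3 - <<'E'
from h import *
st(); s=bot.get_state(); p=np.array(s["tcp_pos"])
im=eyes.capture("wrist"); cv2.imwrite("pics/w12.png",cv2.resize(im,(800,600),interpolation=cv2.INTER_CUBIC))
a=eyes.capture("scene")[165:260,250:380]; cv2.imwrite("pics/sc12.png",cv2.resize(a,None,fx=6,fy=6,interpolation=cv2.INTER_CUBIC))
# arc in tool axes
print("axis fix from F:",f2w(0,-.12,0)[:2])
E
```

```text
t 17.95 tcp [0.5584 0.0156 0.0293] fix [-110.1 -156.5   29.3] yaw_y_fix -71.21 z [ 0. -0. -1.] F [-1.2 -0.2  5.2] open 0.215 q [  5.  31. -17. 112.  14.  39. -72.]
axis fix from F: [0.65026055 0.08647854]
```

View pics/w12.png

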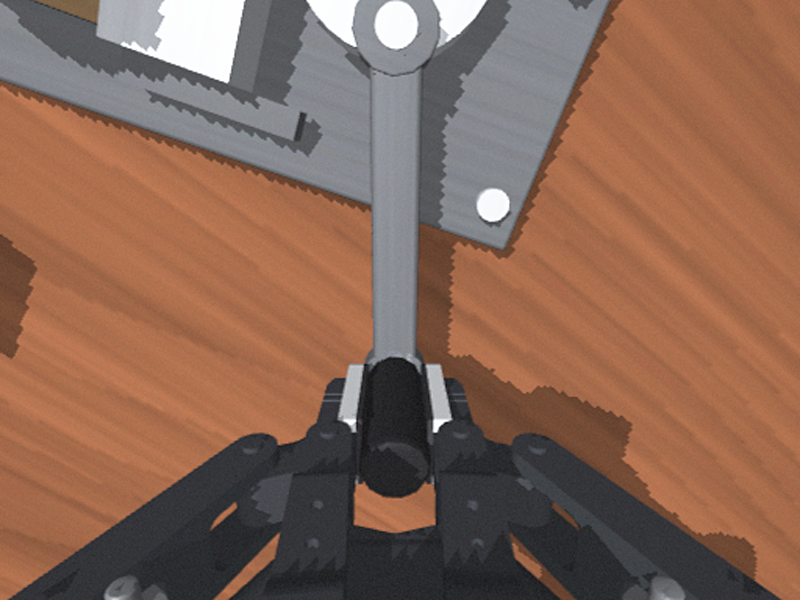

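View pics/sc12.png

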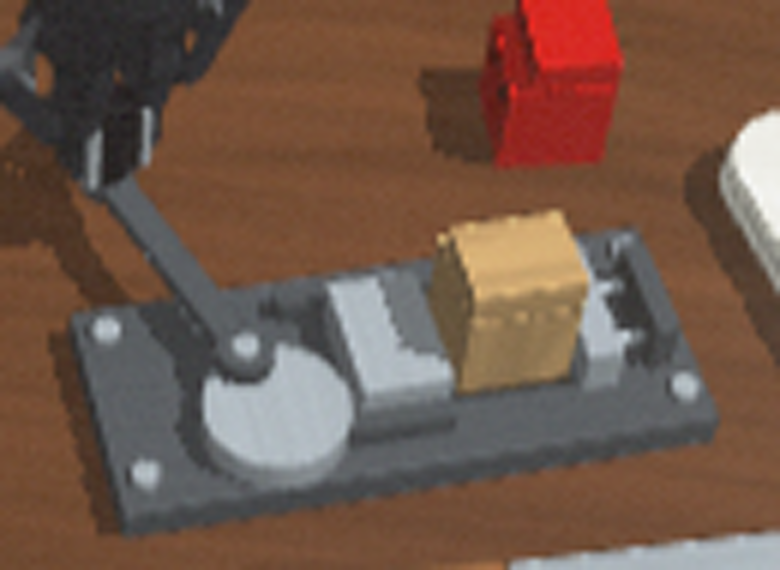

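The grip is held (opening 0.215). In tool axes the lever axis lies at (0.115, 0.001), so I swing along the arc, first to 0.64 rad.

```bash
python3 -m jog '[[0.0003,0.0092,0,0,0,-0.08,0],[0.0014,0.0183,0,0,0,-0.16,0],[0.0031,0.0274,0,0,0,-0.24,0],[0.0056,0.0362,0,0,0,-0.32,0],[0.0087,0.0449,0,0,0,-0.4,0],[0.0126,0.0532,0,0,0,-0.48,0],[0.0171,0.0612,0,0,0,-0.56,0],[0.0223,0.0689,0,0,0,-0.64,0]]'; python3 - <<'E'
from h import *
st(); s=bot.get_state(); R=np.array(s["orientation"]); a=f2w(0,-.12,0); v=w2f(np.array(s["tcp_pos"]))-[0,-.12,0]; print("cam est",np.arctan2(v[1],v[0])+np.pi/2+1.25,"r",np.hypot(v[0],v[1]),"F tool",np.round(R.T@s["wrist_force"],1))
im=eyes.capture("wrist"); cv2.imwrite("pics/w13.png",cv2.resize(im,(800,600),interpolation=cv2.INTER_CUBIC)); st()
E
```

```text
time_s: 19.05
tcp_pos: [0.6184, -0.0248, 0.0293]
orientation: [[0.26, 0.966, -0.001], [0.966, -0.26, 0.0], [-0.0, -0.001, -1.0]]
wrist_force: [-2.6, 2.5, 5.7]
opening: 0.218
t 19.05 tcp [ 0.6184 -0.0248  0.0293] fix [ -66.9 -214.5   29.3] yaw_y_fix -34.42 z [-0.001  0.    -1.   ] F [-2.6  2.5  5.7] open 0.218 q [ 15.  37. -25. 103.  21.  45. -36.]
cam est 0.6333889203365946 r 0.1157732048514856 F tool [ 1.7 -3.2 -5.7]
t 19.10 tcp [ 0.6195 -0.0251  0.0293] fix [ -66.  -215.1   29.3] yaw_y_fix -34.25 z [ 0.  0. -1.] F [-2.7  1.3  6.4] open 0.216 q [ 15.  37. -25. 103.  21.  45. -36.]
```

View pics/w13.png

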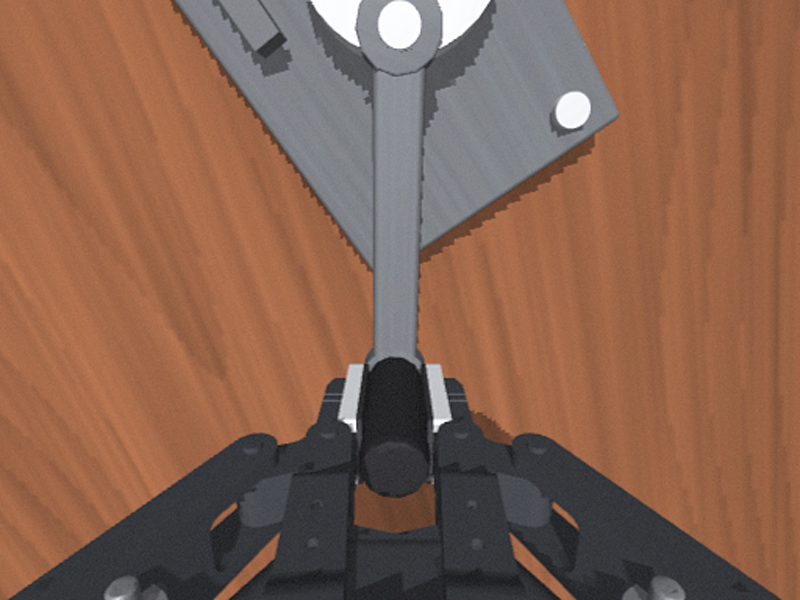

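The lever is following at about 0.63 rad with low forces; the bar stays in line from (400,25) to (396,360). I swing the remaining 0.61 rad.

```bash
python3 -m jog '[[0.0004,0.0115,0,0,0,-0.1,0],[0.0021,0.0229,0,0,0,-0.2,0],[0.0048,0.0341,0,0,0,-0.3,0],[0.0087,0.0449,0,0,0,-0.4,0],[0.0136,0.0553,0,0,0,-0.5,0],[0.0183,0.0632,0,0,0,-0.58,0],[0.0201,0.0661,0,0,0,-0.61,0],[0.0201,0.0661,0,0,0,-0.61,0]]'; python3 - <<'E'
from h import *
st(); s=bot.get_state(); R=np.array(s["orientation"]); v=w2f(np.array(s["tcp_pos"]))-[0,-.12,0]; print("cam est",np.arctan2(v[1],v[0])+np.pi/2+1.25,"r",np.hypot(v[0],v[1]),"F tool",np.round(R.T@s["wrist_force"],1))
np.savez("w14.npz",p=s["tcp_pos"],R=s["orientation"])
im=eyes.capture("wrist"); cv2.imwrite("pics/w14raw.png",im); cv2.imwrite("pics/w14.png",cv2.resize(im,(800,600),interpolation=cv2.INTER_CUBIC)); st()
a=eyes.capture("scene");cv2.imwrite("pics/sc14raw.png",a); a=a[165:260,250:380]; cv2.imwrite("pics/sc14.png",cv2.resize(a,None,fx=6,fy=6,interpolation=cv2.INTER_CUBIC))
a=eyes.capture("top");cv2.imwrite("pics/t14raw.png",a); a=a[135:225,130:255]; cv2.imwrite("pics/t14.png",cv2.resize(a,None,fx=6,fy=6,interpolation=cv2.INTER_CUBIC))
E
```

```text
time_s: 20.1
tcp_pos: [0.6875, -0.023, 0.0294]
orientation: [[-0.338, 0.941, -0.001], [0.941, 0.338, -0.0], [-0.0, -0.001, -1.0]]
wrist_force: [-4.0, -0.6, 5.7]
opening: 0.217
t 20.10 tcp [ 0.6875 -0.023   0.0294] fix [  -1.1 -235.6   29.4] yaw_y_fix 0.38 z [-0.001 -0.    -1.   ] F [-4.  -0.6  5.7] open 0.217 q [ 19.  44. -33.  93.  28.  52.  -5.]
cam est 1.240201692850521 r 0.11563228585466855 F tool [ 0.8 -3.9 -5.7]
t 20.15 tcp [ 0.6874 -0.023   0.0294] fix [  -1.2 -235.6   29.4] yaw_y_fix 0.36 z [-0.001 -0.    -1.   ] F [-2.  -0.2  6.7] open 0.217 q [ 19.  44. -33.  93.  28.  52.  -5.]
```

View pics/w14.png

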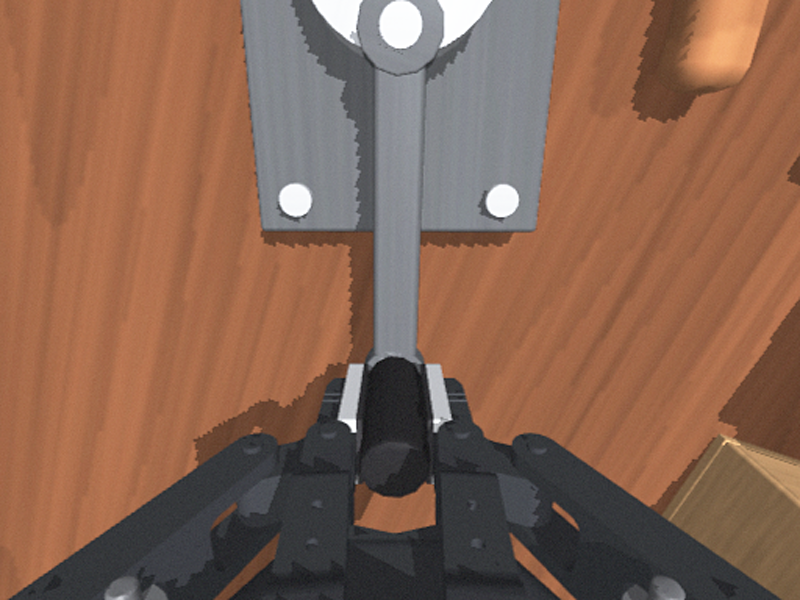

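View pics/sc14.png

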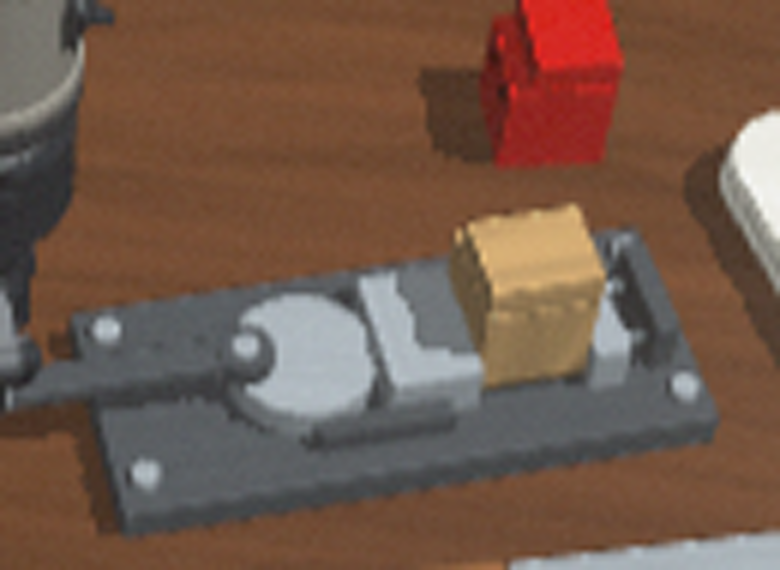

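View pics/t14.png

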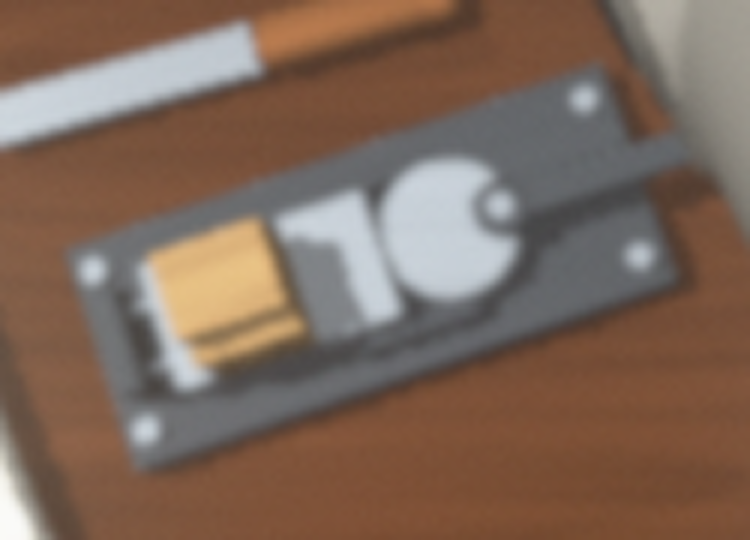

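The slide jaw now bears on the block, and the holes face front with the rebate edge on the robot side. I measure the lever angle and the block pose from these pictures.

```bash
python3 - <<'E'
from h import *
d=np.load("w14.npz"); pose=(d["p"],d["R"])
q=lambda uv,z:w2f(onplane("wrist",np.array(uv)/1.5625,z,pose))
c1,c2=q((263,231),.02),q((537,231),.02); ax=q((400,24),.052); g=q((394,468),.098); b=q((396,355),.048)
print(np.round([c1*1e3,c2*1e3,ax*1e3,g*1e3,b*1e3],1))
e=c2-c1; ea=np.arctan2(e[1],e[0])
for n,p in(("grip",g),("bar",b)):
    v=p-ax; print(n,"cam",1.25+np.arctan2(v[1],v[0])-ea+np.pi/2)
# block top in top camera (z=.09)
T=lambda uv:np.array(uv)/6+[130,135]-.4
import h; h.F=np.array([.6122,.1992]);h.TH=np.radians(19.36)
for uv in((148,252),(260,216),(308,330),(197,366)): print("blk",np.round(w2f(onplane("top",T(uv),.09 if uv[1]<300 else .072))*1000,1))
h.F=np.array([.6121,.19906]);h.TH=np.radians(19.09)
S=lambda uv:np.array(uv)/6+[250,165]-.4
for n,uv,z in(("back top L",(487,305),.09),("back top R",(604,290),.09),("back bot L",(487,387),.02),("back bot R",(588,377),.02)): print(n,np.round(w2f(onplane("scene",S(uv),z))*1000,1))
E
python3 - <<'E'
import cv2
a=cv2.imread('pics/sc14raw.png')[190:240,290:365]; cv2.imwrite('pics/sc14c.png',cv2.resize(a,None,fx=10,fy=10,interpolation=cv2.INTER_CUBIC))
E
```

```text
[[ -54.6 -184.5   20. ]
 [  54.3 -183.7   20. ]
 [  -1.3 -119.9   52. ]
 [  -2.1 -233.4   98. ]
 [  -1.4 -224.8   48. ]]
grip cam 1.2353638628240262
bar cam 1.240640047054681
blk [24.6 28.3 90. ]
blk [ 23.4 -22.2  90. ]
blk [-27.5 -23.3  72. ]
blk [-26.3  27.5  72. ]
back top L [ 26.2 -26.   90. ]
back top R [27.5 24.4 90. ]
back bot L [ 18.7 -14.6  20. ]
back bot R [21.6 30.3 20. ]
```

View pics/sc14c.png

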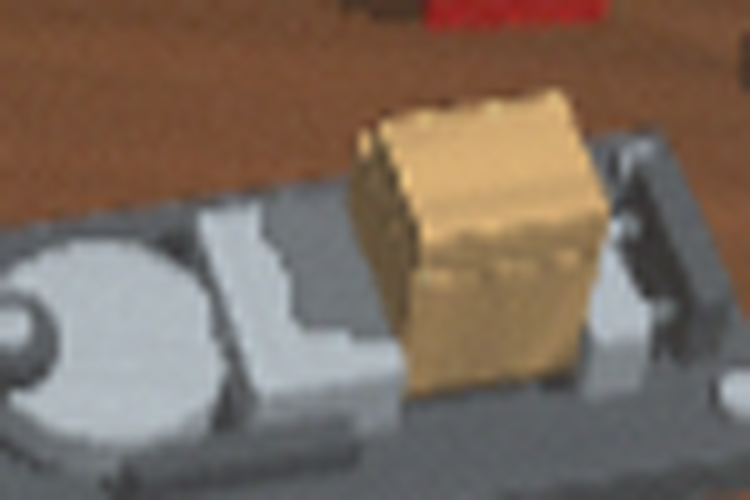

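The lever is near 1.24 and the block top at y ≈ +3, x ≈ -1.3 mm. I overlay the expected block outline to check tilt and squareness.

```bash
cat > ov.py <<'E'
from h import *
import h, sys
def draw(raw,cam,F,TH,crop,f,out,y):
    h.F=np.array(F);h.TH=np.radians(TH); u0,v0,u1,v1=crop
    a=cv2.resize(cv2.imread(raw)[v0:v1,u0:u1],None,fx=f,fy=f,interpolation=cv2.INTER_CUBIC)
    def L(A,B,c):
        P=project(cam,np.array([f2w(*A),f2w(*B)])); p=((P-[u0,v0]+.5)*f).astype(int); cv2.line(a,tuple(map(int,p[0])),tuple(map(int,p[1])),c,1)
    X=-.0012; b=lambda x,yy,z:(X+x,y+yy,z)
    for s in(-.025,.025):
        L(b(.025,s,.02),b(.025,s,.09),(0,0,255)); L(b(-.015,s,.09),b(.025,s,.09),(0,0,255)); L(b(-.025,s,.02),b(-.025,s,.072),(0,0,255)); L(b(-.015,s,.072),b(-.015,s,.09),(0,0,255)); L(b(-.025,s,.072),b(-.015,s,.072),(0,0,255))
    for x,z in((.025,.02),(.025,.09),(-.015,.09),(-.025,.072),(-.025,.02)): L(b(x,-.025,z),b(x,.025,z),(0,0,255))
    for s in(-.055,.055): L((s,-.185,.02),(s,.08,.02),(0,255,0))
    cv2.imwrite(out,a)
draw("pics/sc14raw.png","scene",(.6121,.19906),19.1,(270,185,375,260),7,"pics/ov_s.png",.003)
draw("pics/t14raw.png","top",(.6122,.1992),19.36,(130,150,220,220),8,"pics/ov_t.png",.003)
E
python3 ov.py
```

```text
(no output)
```

View pics/ov_s.png

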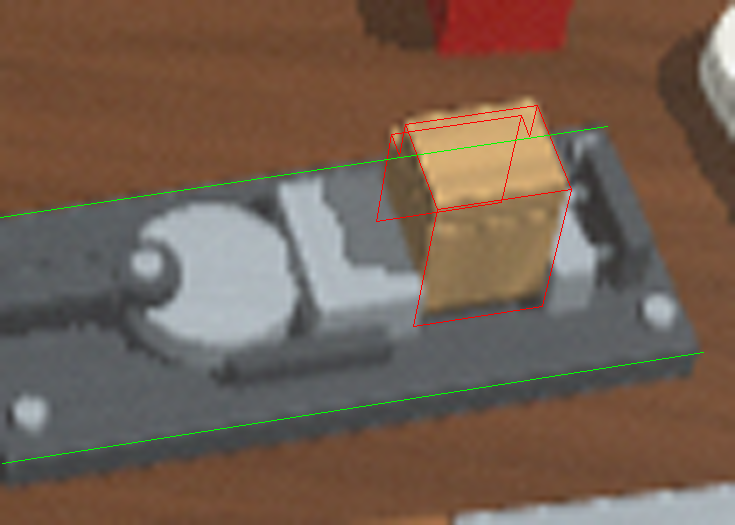

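View pics/ov_t.png

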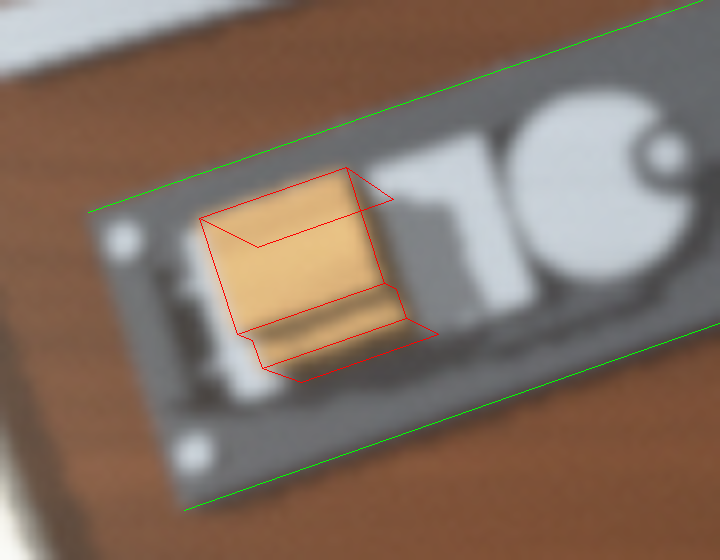

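The top outline matches, but in the scene view the block's lower back edge looks a little higher than the model. I draw the same overlay on the earlier pictures, where the block certainly stood flat.

```bash
cat > ov2.py <<'E'
from ov import *
draw("pics/sc9raw.png","scene",(.6121,.19906),19.1,(270,185,375,260),7,"pics/ov_s9.png",-.0045)
draw("pics/scene0.png","scene",(.6121,.19906),19.1,(270,185,375,260),7,"pics/ov_s0.png",-.003)
E
python3 ov2.py
```

```text
(no output)
```

View pics/ov_s9.png

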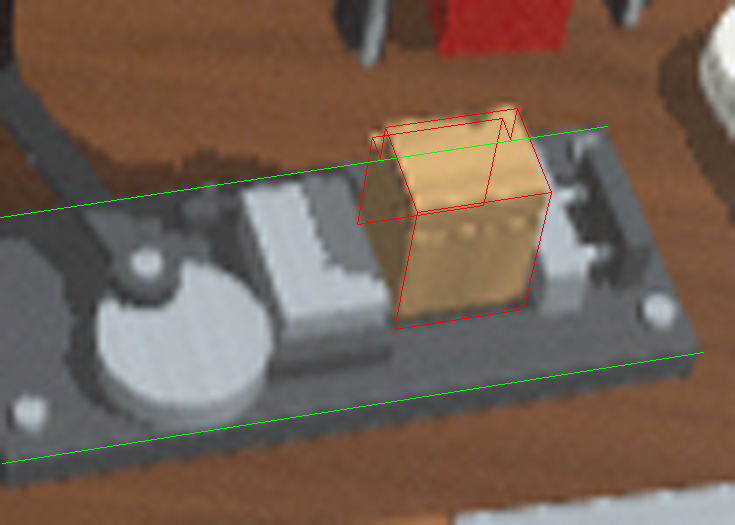

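View pics/ov_s0.png

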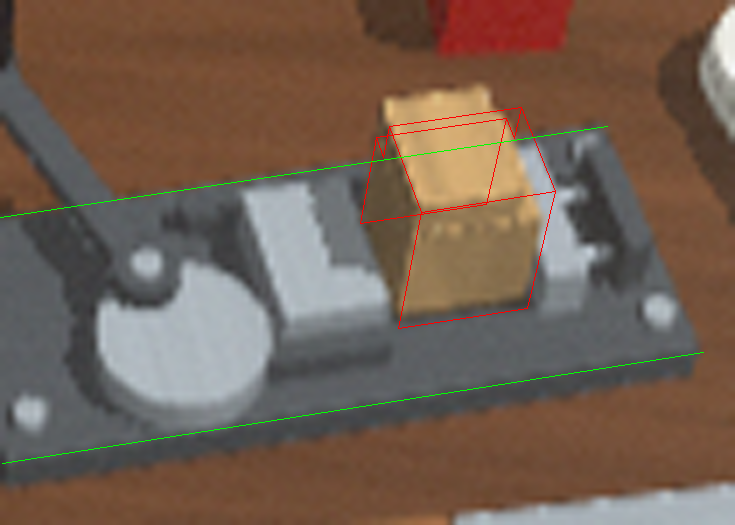

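Even at the start the lower edge looks 13 px (scaled) above the model, so that is mostly shadow or calibration. To rule out a rise or tilt from clamping, I measure the block's subpixel image shift between released and clamped, top and bottom separately.

```bash
python3 - <<'E'
from h import *
import h; h.F=np.array([.6121,.19906]);h.TH=np.radians(19.1)
a=cv2.imread("pics/sc9raw.png"); b=cv2.imread("pics/sc14raw.png")
for n,y0,y1 in(("exp",-.0045,.003),("exp2",-.0038,.003)):
    for z in(.09,.02): print(n,z,project("scene",f2w(.024,y1,z))[0]-project("scene",f2w(.024,y0,z))[0])
print("1mm z shift px",project("scene",f2w(.024,0,.021))[0]-project("scene",f2w(.024,0,.02))[0])
# templates from released picture: top back edge region, bottom back edge region
def match(t,name):
    u0,v0,u1,v1=t; U=8
    A=cv2.resize(a[v0:v1,u0:u1],None,fx=U,fy=U,interpolation=cv2.INTER_CUBIC)
    m=6; B=cv2.resize(b[v0-m:v1+m,u0-m:u1+m],None,fx=U,fy=U,interpolation=cv2.INTER_CUBIC)
    r=cv2.matchTemplate(B,A,cv2.TM_CCOEFF_NORMED); _,s,_,l=cv2.minMaxLoc(r); print(name,(np.array(l)/U-m),round(s,3))
match((333,208,346,221),"back top edge mid")
match((330,222,344,234),"back bottom edge mid")
match((342,206,352,218),"top right corner")
match((340,220,350,233),"bottom right corner")
match((326,210,336,222),"left top")
cv2.imwrite("pics/cmp.png",np.hstack([cv2.resize(x[190:240,315:365],None,fx=8,fy=8,interpolation=cv2.INTER_NEAREST) for x in(a,b)]))
E
```

```text
exp 0.09 [ 2.87618881 -0.43436202]
exp 0.02 [ 2.76282559 -0.42945578]
exp2 0.09 [ 2.60755181 -0.39379247]
exp2 0.02 [ 2.50478424 -0.38934563]
1mm z shift px [ 0.05118947 -0.22828523]
back top edge mid [ 3.125 -1.   ] 0.982
back bottom edge mid [ 1.875 -0.75 ] 0.976
top right corner [1.875 0.   ] 0.804
bottom right corner [ 1.375 -0.25 ] 0.949
left top [ 2.875 -0.875] 0.981
```

View pics/cmp.png

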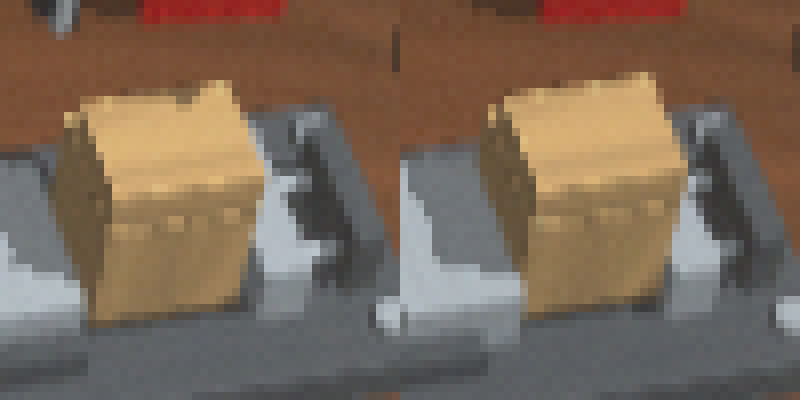

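```bash
python3 - <<'E'
from h import *
a=cv2.cvtColor(cv2.imread("pics/sc9raw.png"),cv2.COLOR_BGR2GRAY).astype(np.float32); b=cv2.cvtColor(cv2.imread("pics/sc14raw.png"),cv2.COLOR_BGR2GRAY).astype(np.float32)
poly=np.array([(325,203),(344,199),(350,211),(347,229),(335,230),(327,222)])
for g in(3,5):
  for name,pl in(("block",poly),("back+top",np.array([(328,203),(344,199),(350,211),(347,229),(331,231),(329,214)]))):
    m=np.zeros(a.shape,np.uint8); cv2.fillPoly(m,[pl],255)
    W=np.float32([[1,0,2.6],[0,1,-.4]])
    cc,W=cv2.findTransformECC(a,b,W,cv2.MOTION_EUCLIDEAN,(3,500,1e-7),m,g)
    c=np.array([338,215,1.]); print(name,g,"cc %.3f"%cc,"rot %.4f"%np.arctan2(W[1,0],W[0,0]),"shift",np.round(W@c-c[:2],2))
E
```

```text
block 3 cc 0.990 rot 0.0095 shift [ 2.66 -1.05]
back+top 3 cc 0.956 rot 0.0321 shift [ 2.29 -1.22]
block 5 cc 0.993 rot 0.0169 shift [ 2.74 -0.98]
back+top 5 cc 0.644 rot -0.8262 shift [-12.29  -3.23]
```

```bash
python3 - <<'E'
from h import *
import h; h.F=np.array([.6121,.19906]);h.TH=np.radians(19.1)
g=lambda f:cv2.cvtColor(cv2.imread(f),cv2.COLOR_BGR2GRAY).astype(np.float32)
a,b=g("pics/sc9raw.png"),g("pics/sc14raw.png")
def ecc(pl,init,n,mode=cv2.MOTION_TRANSLATION):
    m=np.zeros(a.shape,np.uint8); cv2.fillPoly(m,[np.array(pl)],255)
    cc,W=cv2.findTransformECC(a,b,np.float32([[1,0,init[0]],[0,1,init[1]]]),mode,(3,500,1e-7),m,3); print(n,"cc %.3f"%cc,np.round(W,3).tolist())
ecc([(355,222),(372,222),(372,238),(355,238)],(0,0),"static bolt")
ecc([(352,205),(362,205),(366,225),(356,225)],(0,0),"sprung backstop-ish")
ecc([(348,216),(357,216),(357,232),(350,232)],(1,0),"sprung jaw")
ecc([(303,208),(316,208),(328,232),(310,236)],(5,-.7),"slide jaw")
ecc([(325,203),(344,199),(350,211),(347,229),(335,230),(327,222)],(2.6,-.4),"block all")
ecc([(325,203),(344,199),(350,211),(329,215)],(2.6,-.4),"block top face")
ecc([(331,216),(350,213),(347,226),(331,228)],(2.6,-.4),"block back face")
for n,p0,p1 in(("slide +13.4",(0,-.0354,.044),(0,-.022,.044)),("blk +6.8",(0,-.0038,.07),(0,.003,.07)),("blk +6.8,x-2",(0,-.0038,.07),(-.002,.003,.07)),("rise2.5",(0,-.0038,.07),(0,.003,.0725)),("sprung +3",(0,.03,.04),(0,.033,.04))):
    print(n,np.round(project("scene",f2w(*p1))[0]-project("scene",f2w(*p0))[0],2))
E
```

```text
static bolt cc 0.999 [[1.0, 0.0, -0.014000000432133675], [0.0, 1.0, -0.010999999940395355]]
sprung backstop-ish cc 0.998 [[1.0, 0.0, 0.0010000000474974513], [0.0, 1.0, -0.050999999046325684]]
sprung jaw cc 0.980 [[1.0, 0.0, 0.9769999980926514], [0.0, 1.0, -0.028999999165534973]]
slide jaw cc 0.588 [[1.0, 0.0, 4.552000045776367], [0.0, 1.0, -2.190000057220459]]
block all cc 0.990 [[1.0, 0.0, 2.7079999446868896], [0.0, 1.0, -1.0980000495910645]]
block top face cc 0.977 [[1.0, 0.0, 2.453000068664551], [0.0, 1.0, -2.1579999923706055]]Traceback (most recent call last):
  File "<stdin>", line 14, in <module>
  File "<stdin>", line 7, in ecc
cv2.error: OpenCV(4.12.0) /io/opencv/modules/video/src/ecc.cpp:589: error: (-7:Iterations do not converge) The algorithm stopped before its convergence. The correlation is going to be minimized. Images may be uncorrelated or non-overlapped in function 'findTransformECC'
```

The sprung jaw has moved back about 2.6 mm, so the block is clamped. The block's image shift has an excess of 0.65 px that could be a 2 mm slide towards -x or a rise of about 2.8 mm, close to the limit. To tell which, I swing the lever back 0.6 rad, photograph from scene and top, and clamp again.

```bash
python3 -m jog '[[0.0007,-0.0115,0,0,0,0.1,0],[0.0025,-0.0228,0,0,0,0.2,0],[0.0054,-0.0339,0,0,0,0.3,0],[0.0095,-0.0447,0,0,0,0.4,0],[0.0146,-0.055,0,0,0,0.5,0],[0.0207,-0.0648,0,0,0,0.6,0],[0.0207,-0.0648,0,0,0,0.6,0],[0.0207,-0.0648,0,0,0,0.6,0]]'; python3 - <<'E'
from h import *
st()
cv2.imwrite("pics/sc15raw.png",eyes.capture("scene")); cv2.imwrite("pics/t15raw.png",eyes.capture("top"))
g=lambda f:cv2.cvtColor(cv2.imread(f),cv2.COLOR_BGR2GRAY).astype(np.float32)
def ecc(fa,fb,pl,init,n):
    a,b=g(fa),g(fb)
    m=np.zeros(a.shape,np.uint8); cv2.fillPoly(m,[np.array(pl)],255)
    try:
        cc,W=cv2.findTransformECC(a,b,np.float32([[1,0,init[0]],[0,1,init[1]]]),cv2.MOTION_TRANSLATION,(3,500,1e-7),m,3); print(n,"cc %.3f"%cc,np.round(W[:,2],3))
    except cv2.error: print(n,"no")
B=[(327,203),(346,199),(353,211),(350,229),(337,230),(329,222)]
ecc("pics/sc14raw.png","pics/sc15raw.png",B,(-1,.2),"scene blk clamped->open")
ecc("pics/sc9raw.png","pics/sc15raw.png",[(325,203),(344,199),(350,211),(347,229),(335,230),(327,222)],(2,-.2),"scene blk released->open")
ecc("pics/sc14raw.png","pics/sc15raw.png",[(348,218),(360,216),(360,232),(352,232)],(-1,0),"sprung")
T=[(152,175),(174,169),(183,191),(163,198)]
ecc("pics/t14raw.png","pics/t15raw.png",T,(1,0),"top blk")
E
python3 - <<'E'
import cv2,numpy as np
L=lambda f,v0,v1,u0,u1:cv2.resize(cv2.imread('pics/'+f)[v0:v1,u0:u1],None,fx=6,fy=6,interpolation=cv2.INTER_CUBIC)
cv2.imwrite('pics/cmp15.png',np.vstack([np.hstack([L(f,190,240,300,365) for f in("sc14raw.png","sc15raw.png")]),np.hstack([L(f,160,208,140,205) for f in("t14raw.png","t15raw.png")])]))
E
```

```text
time_s: 21.25
tcp_pos: [0.6193, -0.0251, 0.0293]
orientation: [[0.252, 0.968, -0.001], [0.968, -0.252, -0.0], [-0.0, -0.0, -1.0]]
wrist_force: [-4.8, 1.2, 6.7]
opening: 0.219
t 21.25 tcp [ 0.6193 -0.0251  0.0293] fix [ -66.2 -215.    29.3] yaw_y_fix -33.94 z [-0.001 -0.    -1.   ] F [-4.8  1.2  6.7] open 0.219 q [ 15.  37. -26. 103.  22.  45. -36.]
scene blk clamped->open cc 0.992 [-0.98  0.11]
scene blk released->open cc 0.984 [ 1.243 -1.162]
sprung cc 0.979 [-0.345 -0.14 ]
top blk cc 0.983 [ 1.351 -0.802]
```

View pics/cmp15.png

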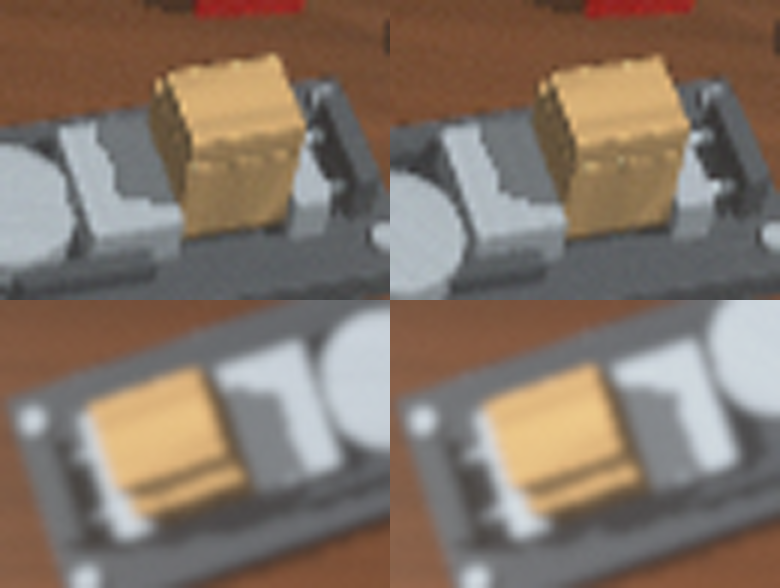

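Opening moved the block's image (-0.98, +0.11) px. That is pure -y, as the sprung jaw relaxed, with no drop, so the block was flat and the excess was a small slide in x, well inside the tolerance. I clamp again.

```bash
python3 -m jog '[[0.0004,0.0115,0,0,0,-0.1,0],[0.0021,0.0229,0,0,0,-0.2,0],[0.0048,0.0341,0,0,0,-0.3,0],[0.0087,0.0449,0,0,0,-0.4,0],[0.0136,0.0553,0,0,0,-0.5,0],[0.0183,0.0632,0,0,0,-0.58,0],[0.0201,0.0661,0,0,0,-0.61,0],[0.0201,0.0661,0,0,0,-0.61,0]]'; python3 -m jog '[[0,0,0,0,0,0,0],[0,0,0,0,0,0,0],[0,0,0,0,0,0,0],[0,0,0,0,0,0,0],[0,0,0,0,0,0,0],[0,0,0,0,0,0,0],[0,0,0,0,0,0,0],[0,0,0,0,0,0,0]]' >/dev/null; python3 - <<'E'
from h import *
st(); s=bot.get_state(); v=w2f(np.array(s["tcp_pos"]))-[0,-.12,0]; print("cam est",np.arctan2(v[1],v[0])+np.pi/2+1.25)
im=eyes.capture("wrist"); cv2.imwrite("pics/w16.png",cv2.resize(im,(800,600),interpolation=cv2.INTER_CUBIC))
cv2.imwrite("pics/sc16raw.png",eyes.capture("scene")); cv2.imwrite("pics/t16raw.png",eyes.capture("top"))
g=lambda f:cv2.cvtColor(cv2.imread(f),cv2.COLOR_BGR2GRAY).astype(np.float32)
def ecc(fa,fb,pl,init,n,mode=cv2.MOTION_TRANSLATION):
    a,b=g(fa),g(fb)
    m=np.zeros(a.shape,np.uint8); cv2.fillPoly(m,[np.array(pl)],255)
    cc,W=cv2.findTransformECC(a,b,np.float32([[1,0,init[0]],[0,1,init[1]]]),mode,(3,500,1e-7),m,3); print(n,"cc %.3f"%cc,np.round(W,3).tolist())
B=[(327,203),(346,199),(353,211),(350,229),(337,230),(329,222)]
ecc("pics/sc14raw.png","pics/sc16raw.png",B,(0,0),"scene blk vs first clamp",cv2.MOTION_EUCLIDEAN)
L=lambda f,v0,v1,u0,u1:cv2.resize(cv2.imread('pics/'+f)[v0:v1,u0:u1],None,fx=6,fy=6,interpolation=cv2.INTER_CUBIC)
cv2.imwrite('pics/cmp16.png',np.hstack([L("sc16raw.png",190,240,300,365),L("t16raw.png",160,210,140,205)]))
E
```

```text
time_s: 22.35
tcp_pos: [0.6888, -0.0225, 0.0294]
orientation: [[-0.348, 0.938, -0.0], [0.938, 0.348, 0.0], [0.0, -0.0, -1.0]]
wrist_force: [-2.6, -0.3, 7.3]
opening: 0.218
t 23.35 tcp [ 0.6887 -0.0226  0.0294] fix [ 1.000e-01 -2.356e+02  2.940e+01] yaw_y_fix 0.97 z [-0. -0. -1.] F [-3.8  0.2  6.6] open 0.220 q [ 19.  44. -33.  92.  28.  52.  -4.]
cam est 1.2510464494923064
scene blk vs first clamp cc 0.999 [[1.0, -0.0, 0.032999999821186066], [0.0, 1.0, -0.08900000154972076]]
```

View pics/w16.png

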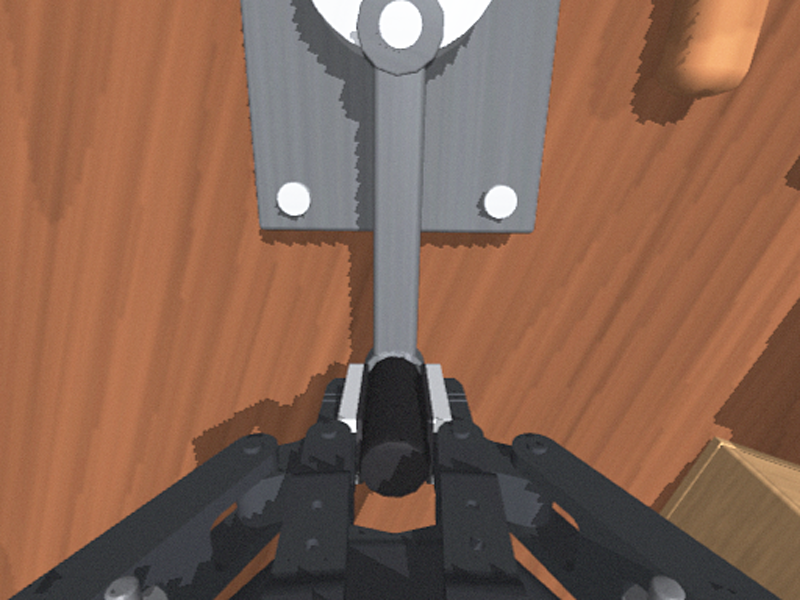

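View pics/cmp16.png

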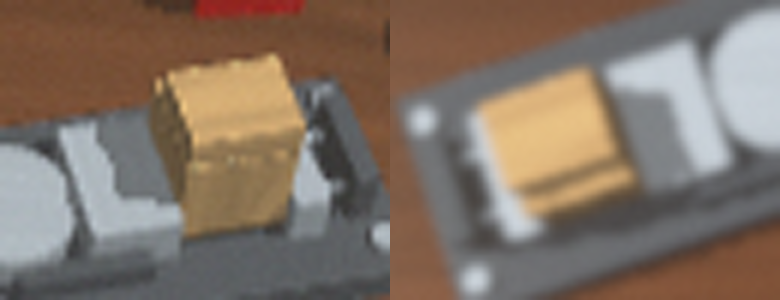

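The lever is at about 1.25, with the bar square to the plate's end edge (230 px row) and the grip held. The block is clamped in the same place as at the first clamping, to within 0.1 px, with the rebate and holes on the robot side. I hand in.

```bash
python3 -c "
from plant import ticket
print(ticket.close_job())"
```

```text
the job is handed in; nothing more can be done
None
```

The job is handed in at about 23.5 s. I lifted the wooden block out, turned it a quarter turn counterclockwise, and seated it on the bed with the holes to the front. I let go of it, then swung the cam lever to its highest lift and finished holding it there. The interface gave no verdict.

**Last checks**
- **Lever:** estimated at 1.25 rad, grip still held (opening 0.22, about 3.8 N sideways at the wrist).
- **Clamp:** in the scene view, the sprung jaw had been pressed back about 2.6 mm at the first clamping. The block's position at the second clamping matched the first to within 0.1 px.
- **Block:** about 1–3 mm from the middle of the jaws, holes to the robot, untouched by the fingers.
- **Other things:** I touched none of the bystanders, but took no final measurement of them.

**Checks that failed or disagreed**
- **Tool length:** my first grasp closed above the block. The pictures showed the fingertips about 40 mm higher than the reported tool point implied, so I went lower by that much.
- **Cameras:** the wrist camera and the two fixed cameras placed the fixture 3 mm apart, so I used the mean.
- **Possible rise when clamped:** the block's image moved 0.65 px more than expected, which could have meant a rise of about 2.8 mm (limit 3.5 mm). I opened the clamp to check and saw no drop, so I read it as a sideways slip of about 2 mm. The top camera's reading of that same move did not fit cleanly.
- **Tilt:** only roughly measured, mostly 0.01–0.03 rad against a limit of 0.06.

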